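# Re-divide a storage tray and pack away a microscope column and focus block

## Task

Pack the microscope stand away: slide the two dividers of the blue tray apart so that the lens case keeps the end it lies in, the long column fits in the middle and the white focus block fits in the other end. Lift the column out of its foot, lay it down on the two-saddle rest and let go, then take it again from above and lay it flat in the middle compartment; put the block, black knob up, in the empty end compartment. Leave the lens case and the other things on the table where they are.

Things in the scene. Friction and masses are not known exactly. Their poses are not given: they have to be found in the camera images.
- tray: blue open tray, fixed to the table. Inside 110 mm along its x, 300 mm along its y; walls 4 mm, floor 4 mm, rim 40 mm above the table. Origin: centre of its underside, on the table; y runs along its length towards the end where the lens case lies.
- div_a (a joint): divider with the yellow tab, next to the lens case: its centre along the tray's y in m (0 = mid-length of the tray, + towards the lens case end). A wall 6 mm thick across the whole tray, top 38 mm above the table, that slides along the tray by itself (about 3 N of friction) between 0 and +0.135 and stays where left.
- div_a_tab (a point): centre of the grip tab of the yellow divider, 54 mm above the table; the tab is 36 mm along the tray's x, 10 mm along its y and ends 66 mm above the table. It is mid-way across the tray.
- div_b (a joint): divider with the orange tab, next to the empty end: its centre along the tray's y in m (0 = mid-length; it slides between -0.135 and 0). Otherwise the same as the yellow one.
- div_b_tab (a point): centre of the grip tab of the orange divider, made like the yellow one.
- case_mid (a point): centre of the closed black and grey lens case, 50 mm (its x) by 44 mm (its y) by 25 mm high, lying loose on the tray floor at the +y end; must stay there.
- foot: black foot of the microscope stand, fixed, 120 x 85 x 12 mm, with an aluminium socket 40 x 40 mm in its middle whose top is 34 mm above the table; square hole 20 mm wide, 18 mm deep. Origin: centre of its underside.
- column_mid (a point): middle of the aluminium column, a loose square bar 18 x 18 x 150 mm with black end caps, 0.1 to 0.2 kg; its z runs along its length. It starts upright, its lower 18 mm loose in the foot's socket, its lower end 16 mm above the table. At the start its side faces are square to the foot's x and y.
- rest: fixed rest for the column: two black rubber saddles 110 mm apart along its y (each 16 mm thick, centred at y = -55 and +55 mm) on a grey plate 70 x 150 x 4 mm. The saddles bear 25 mm above the table; 8 mm high ears leave a 42 mm wide channel along y. Origin: centre of its underside, on the table. The column goes along y, resting on both saddles.
- block_mid (a point): centre of the white focus block, 62 mm (its x) by 46 mm (its y) by 30 mm high, with a black knob of 18 mm diameter and 7 mm height on its top, 14 mm from the centre along +x; about 0.16 kg, standing loose on the table.
- jar: amber jar with white lid, 52 mm in diameter, 70 mm high, loose bystander. Origin: centre of its underside.
- mug: white mug, 80 mm in diameter, 90 mm high, loose bystander. Origin: centre of its underside.
- screwdriver: screwdriver, 160 mm long, loose bystander.
Things that resemble listed ones, but are neither listed nor needed, are in the scene too. What is shaped like the part that bears case_mid but green or red is not meant.

How it is judged (in metres and radians):
On the way:
1. the column lies level on both saddles of the rest, let go (z of column_mid in the frame of rest between 0.03 and 0.039 m and angle between column_mid's own z axis and vertical between 1.5 and 1.64 rad and horizontal distance between column_mid and rest below 0.035 m and angle between the z axis of column_mid and the y axis of rest, either way round below 0.3 rad and contact force between the fingers and column below 0.1 N), for 0.2 s.
At the end, for the whole second after the job is handed in: Column flat on the tray floor (centre under 17 mm), along the tray within 0.3 rad, between the dividers; block level, knob up, on the floor (centre under 22.5 mm) between orange divider and end wall; lens case on the floor in its own end; all at rest and let go (z of column_mid in the frame of tray below 0.017 m and angle between the z axis of column_mid and the y axis of tray, either way round below 0.3 rad and x of column_mid in the frame of tray between -0.05 and 0.05 m and y of column_mid in the frame of div_a_tab below -0.06 m and y of column_mid in the frame of div_b_tab above 0.06 m and z of block_mid in the frame of tray below 0.0225 m and angle between block_mid's own z axis and vertical below 0.1 rad and y of block_mid in the frame of div_b_tab below -0.02 m and y of block_mid in the frame of tray above -0.15 m and x of block_mid in the frame of tray between -0.055 and 0.055 m and z of case_mid in the frame of tray below 0.02 m and y of case_mid in the frame of div_a_tab above 0.02 m and linear speed of each of column, block below 0.02 m/s); the robot touches nothing.
It fails at once if the lens case was shoved more than 12 mm (distance of case_mid from where it was at the start of the episode above 0.012 m).
It fails at once if a bystander was moved more than 25 mm (distance of any of jar, mug, screwdriver from where it was at the start of the episode above 0.025 m).
It also fails if it takes over 72 s, if anything falls off the work surface, if the arm or the gripper's body presses on something with over 40 N, if the wrist force passes 120 N, or if a joint passes its speed limit or range.

## Robot

A 6-joint arm with a two-finger parallel gripper is mounted at the origin on the work surface. World frame = base frame: x ahead of the robot, y to its left, z up, the work surface at z = 0. Lengths are in m, angles in degrees, forces in N, time in s.
With the tool pointing down it reaches from about 0.375 to 0.9 m from the base axis. Payload 3.1 kg.
Tool frame: the origin (TCP) lies midway between the tips of the shut fingers; the grasp point (between the pads) lies bot.hold_point_z behind it (bot.hold_point_z is the distance from the TCP to the grasp point, in m); z points along the fingers, y is the direction in which the jaws open and shut (so a half turn about z gives the same grasp; the last joint's range is limited). The gripper opens to 87 mm and grips with 3 to 60 N. Pads are 19 mm wide; open, the fingers measure 117 mm over their backs; the gripper's body (75 mm by 190 mm) begins 51 mm behind the grasp point.
Start: joints at [65.518, 30.224, 82.088, -0, 67.689, -10.227], TCP at [0.154, 0.606, 0.223] pointing down, gripper open.
Joint ranges: [-176.69, 176.69], [-43.24, 126.21], [12.49, 139.97], [-82, 262], [0, 151.66], [-163.58, 163.58]. Speed limits (degrees/s): [159.86, 159.86, 180, 180, 180, 180].

## Interface

Orientations are given as a 3x3 rotation matrix whose columns are the frame's x, y, z axes.
In Python, from rig import bot, vision, hand_in gives the robot as it stands. The module is installed in compiled form; this text tells all that it offers.
- The arm moves only by the shell command python3 -m handwheel 'ROWS'. ROWS is JSON, a list of rows, each an object of numbers: "hand": the gripper's target within -1 to 1 (fully open at 1, half-way at 0, shut at -1); "dx", "dy", "dz": the shift along the world's x, y, z in cm; "wx", "wy", "wz": the turn, a rotation vector about the world's x, y, z in rad. In form: [{"hand": .., "dx": .., "dy": .., "dz": .., "wx": .., "wy": .., "wz": ..}, ...]. A call has 1 to 10 rows; each row shifts and turns the commanded pose from where the row before left it; what a row does not reach is not made up. A row lasts 1/10 s, in which the tool goes at most 50 mm and 8.59 degrees, less where a joint would pass 70% of its speed; a pose out of reach is approached as far as the arm can. A call with a gripper value outside its range is refused whole. The fingers move at their own pace and stop on an object; the grip force is fixed at half the most. Time passes only in rows, so rows that do not move let the fingers close. It gives the time, the measured TCP pose, the force and the opening at its end, in the units of the state.
- bot.read_state(): the state, without advancing time (a new reading comes with each control period).
- vision.capture(name): name is "side" or "top" or "wrist"; returns (picture, depth): 420x560x3 uint8, red, green, blue; 420x560 float32, m along the optical axis (not along the pixel's ray), 0 where there is no reading.
- vision.get_calibration(name): a dict with "fx", "fy", "cx", "cy" (pixels), "k1" (the pictures are not rectified: a ray, as slopes to the right and down, at radius r is drawn at 1 + k1 r^2 times it, then the intrinsics apply), "rvec" (rotation vector, rad) and "tvec" (3), from world to camera coordinates, as OpenCV has them. Camera axes: x right, y down, z forward; pixel columns grow to the right and rows downward; lengths in m; the calibration is good to about 2 mm. A picture is of the moment at which its call begins: read the wrist's pose just before it. get_calibration takes no time and is no camera call; for the wrist camera it gives the pose at the moment of the call.
- hand_in(): hands the job in, once; it reports no verdict.
The state is a dict: "time_s": time; "joint_positions": joint angles; "qvel": joint speeds; "tau": joint torques, N m; "position": TCP position; "tcp_rot": TCP orientation; "force": force on the tool from outside, world axes, zero at the start; "moment": the same for the moment, N m; "opening": opening from 0.0 (shut) to 1.0 (fully open).
Only numpy, scipy, OpenCV 4.12 (cv2) and the standard library are available. Lean on these libraries where they do the work, as an engineer would, in place of code of your own. Each camera call takes 0.05 s, during which the arm holds its last target.

## Working session

There is one attempt and no reset: what is moved stays moved. The work goes in short steps, Python scripts to look and compute and a shell command to move; the robot and the scene stay as the last step left them, time stands still between calls to the robot, and variables do not carry over. Pictures are saved under pics/ and viewed, and the job is handed in when it is done.

```bash
ls; mkdir -p pics
python3 - <<'E'
from rig import bot, vision
import cv2,json
s=bot.read_state(); print(s, bot.hold_point_z)
for n in ("top","side","wrist"):
    c=vision.get_calibration(n); print(n,c)
    p,d=vision.capture(n); cv2.imwrite(f"pics/{n}0.png",p[:,:,::-1])
    import numpy as np; np.save(f"pics/{n}0.npy",d)
E
```

```text
pics
{'time_s': 0.0, 'joint_positions': array([ 6.55170669e+01,  3.02777815e+01,  8.21555846e+01, -1.16732863e-04,
        6.76884388e+01, -1.02280218e+01]), 'qvel': array([-0.03066917, -0.06139283,  0.05303917,  0.05016733,  0.06707339,
        0.04399899]), 'tau': array([ 1.34028818e-05, -4.40042746e+01, -1.76590151e+01,  6.33536372e-02,
        5.83273871e-02, -1.83870620e-04]), 'position': array([0.15357396, 0.60509491, 0.22158878]), 'tcp_rot': array([[-9.69209832e-01,  2.46234702e-01, -8.79303258e-04],
       [ 2.46235986e-01,  9.69207972e-01, -1.93552708e-03],
       [ 3.75633794e-04, -2.09244798e-03, -9.99997740e-01]]), 'force': array([ 0.13622568, -0.13867064, -0.44941435]), 'moment': array([-0.01774289, -0.01509111,  0.00385473]), 'opening': 1.000739079294646} 0.0187
top {'fx': 457.35201394696014, 'fy': 457.35201394696014, 'cx': 284.7585395087973, 'cy': 201.35888240395576, 'k1': -0.0682653123828926, 'rvec': array([ 2.23640036, -2.16880606,  0.112334  ]), 'tvec': array([-0.13873104,  0.59810499,  1.06008102])}
side {'fx': 393.06089304702164, 'fy': 393.06089304702164, 'cx': 280.3632997545667, 'cy': 207.25052044639872, 'k1': -0.05278133007627382, 'rvec': array([ 2.10366456, -0.72138716,  0.39237912]), 'tvec': array([-0.54784456,  0.24592641,  0.64204211])}
wrist {'fx': 332.2740811475984, 'fy': 332.2740811475984, 'cx': 278.08244649531605, 'cy': 208.35335795526285, 'k1': -0.07379121074468381, 'rvec': array([-2.28028453, -1.77486357, -0.26846589]), 'tvec': array([-0.62445562, -0.03550341,  0.39229456])}
```

View pics/top0.png

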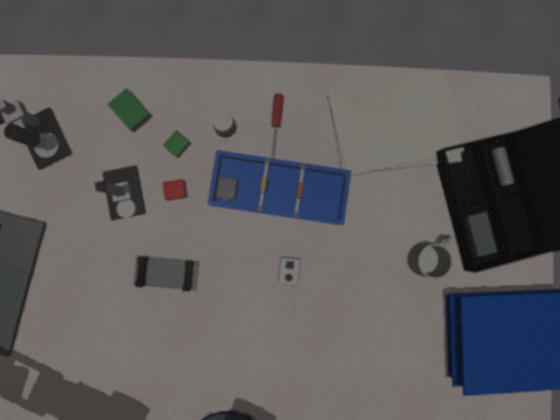

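View pics/side0.png

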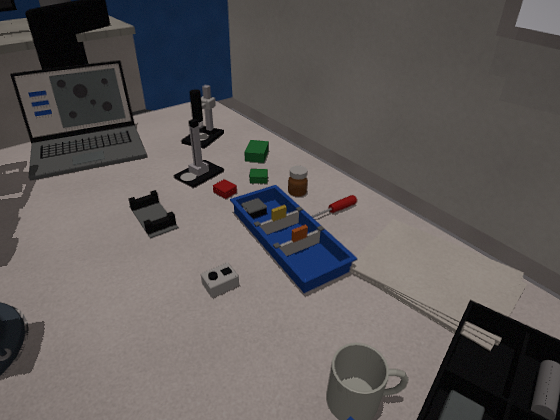

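View pics/wrist0.png

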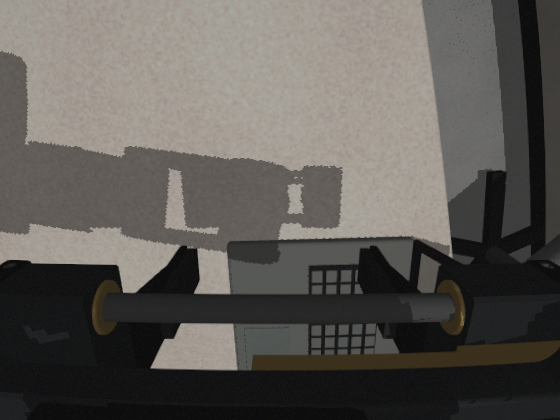

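```bash
cat > h.py <<'E'
import numpy as np, cv2
from rig import bot, vision
def cal(n):
    c=vision.get_calibration(n); R=cv2.Rodrigues(np.array(c["rvec"]))[0]; return c,R,np.array(c["tvec"])
def cap(n,tag):
    C=cal(n); p,d=vision.capture(n); cv2.imwrite(f"pics/{tag}.png",p[:,:,::-1]); np.save(f"pics/{tag}.npy",d)
    np.savez(f"pics/{tag}_c.npz",R=C[1],t=C[2],k=[C[0][q] for q in("fx","fy","cx","cy","k1")]); return p,d
class V:
    def __init__(s,tag):
        z=np.load(f"pics/{tag}_c.npz"); s.R,s.t=z["R"],z["t"]; fx,fy,cx,cy,k=z["k"]
        s.K=np.array([[fx,0,cx],[0,fy,cy],[0,0,1]]); s.D=np.array([k,0,0,0.]); s.d=np.load(f"pics/{tag}.npy"); s.im=cv2.imread(f"pics/{tag}.png")
    def ray(s,uv):
        q=cv2.undistortPoints(np.array(uv,float).reshape(-1,1,2),s.K,s.D).reshape(-1,2)
        return np.c_[q,np.ones(len(q))]
    def atz(s,uv,z):   # intersect with plane z
        r=s.ray(uv)@s.R; o=-s.R.T@s.t; return o+r*((z-o[2])/r[:,2])[:,None]
    def depth(s,uv):
        uv=np.array(uv).reshape(-1,2); dd=s.d[uv[:,1].astype(int),uv[:,0].astype(int)]
        return (s.ray(uv)*dd[:,None]-s.t)@s.R
    def proj(s,P): return cv2.projectPoints(np.array(P,float).reshape(-1,1,3),s.R,s.t,s.K,s.D)[0].reshape(-1,2)
    def cloud(s):
        h,w=s.d.shape; u,v=np.meshgrid(np.arange(w),np.arange(h)); uv=np.c_[u.ravel(),v.ravel()]
        P=(s.ray(uv)*s.d.ravel()[:,None]-s.t)@s.R; P[s.d.ravel()==0]=np.nan; return P.reshape(h,w,3)
    def crop(s,x0,y0,x1,y1,f,out,gain=2.0):
        c=np.clip(s.im[y0:y1,x0:x1].astype(float)*gain,0,255).astype(np.uint8)
        cv2.imwrite(f"pics/{out}.png",cv2.resize(c,None,fx=f,fy=f,interpolation=cv2.INTER_CUBIC))
E
python3 - <<'E'
from h import *
for n in("top","side"):
    C=cal(n)
    np.savez(f"pics/{n}0_c.npz",R=C[1],t=C[2],k=[C[0][q] for q in("fx","fy","cx","cy","k1")])
v=V("top0"); v.crop(80,80,360,290,2.8,"c1"); 
v=V("side0"); v.crop(110,60,370,310,2.4,"c2")
E
```

```text
(no output)
```

View pics/c1.png

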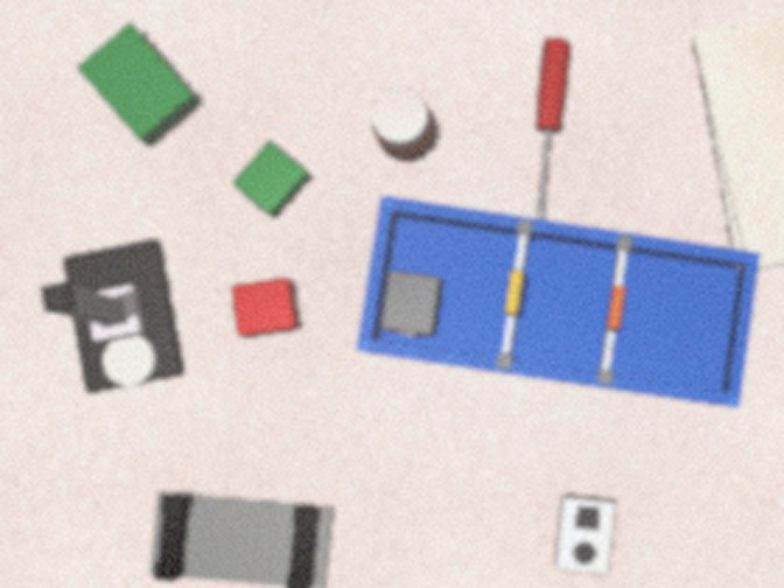

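View pics/c2.png

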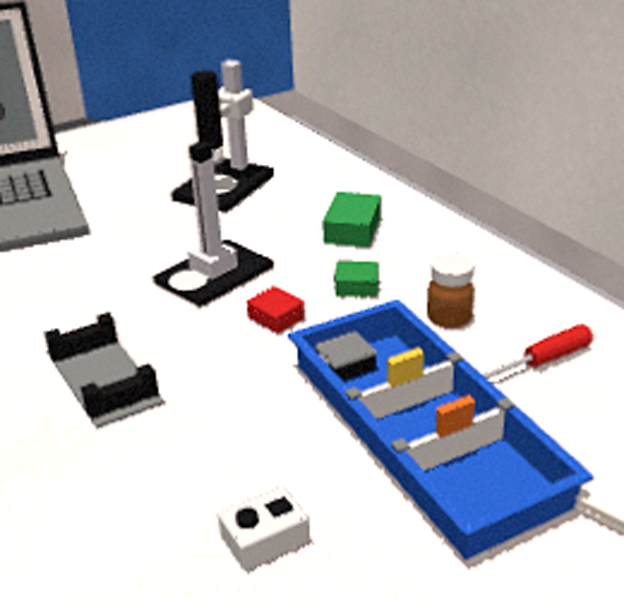

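Run:
```python
from h import *
v=V("top0"); im=v.im.astype(int); P=v.cloud(); B,G,R=im[...,0],im[...,1],im[...,2]
print("table z",np.nanmedian(P[330:360,250:400,2]),np.nanstd(P[330:360,250:400,2]))
def roi(m,x0,y0,x1,y1):
    k=np.zeros(m.shape,bool);k[y0:y1,x0:x1]=m[y0:y1,x0:x1];return k
def rect(m,z,name):
    ys,xs=np.nonzero(m); W=v.atz(np.c_[xs,ys],z)
    r=cv2.minAreaRect((W[:,:2]*1000).astype(np.float32)); b=cv2.boxPoints(r)
    print(name,len(xs),"c",np.round(r[0],1),"size",np.round(r[1],1),"ang",round(r[2],2),"mean",np.round(W.mean(0)*1000,1),"depth z pct",np.round(np.nanpercentile(P[m][:,2]*1000,[5,50,95]),1))
hsv=cv2.cvtColor(v.im,cv2.COLOR_BGR2HSV); H,S,Vv=hsv[...,0],hsv[...,1],hsv[...,2]
tray=roi((H>100)&(H<130)&(S>120),195,140,365,235); rect(tray,0.04,"tray")
rect(roi((H>20)&(H<32)&(S>130),255,150,275,215),0.066,"yel")
rect(roi(((H<16))&(S>130),290,150,312,215),0.066,"org")
rect(roi((Vv>95)&(S<60),255,150,275,215),0.038,"divA")
# by depth height
for nm,bx,lo,hi in(("case",(213,172,240,205),15,40),("block",(275,252,305,292),20,45),("foot",(100,160,150,225),6,22),("sock",(100,160,150,225),25,45),("coltop",(85,150,150,225),140,180),("rest ears",(130,250,200,300),24,45),("jar",(205,105,240,145),60,80),("mug",(410,235,455,285),80,100),("top stuff",(200,140,360,235),50,80)):
    x0,y0,x1,y1=bx; m=roi((P[...,2]*1000>lo)&(P[...,2]*1000<hi),*bx); Q=P[m]*1000
    if len(Q)<5: print(nm,len(Q));continue
    r=cv2.minAreaRect(Q[:,:2].astype(np.float32)); print(nm,len(Q),"c",np.round(r[0],1),"size",np.round(r[1],1),round(r[2],2),"med",np.round(np.median(Q,0),1))
```

```text
table z 0.0004554703426810826 0.002035287523990489
tray 5981 c [ 633.4 -106.6] size [316.5 127.1] ang 83.27 mean [ 632.7 -117.3   40. ] depth z pct [ 0.9  4.8 41.4]
yel 34 c [638.1 -69.3] size [ 5.4 30.1] ang 84.81 mean [638.2 -69.2  66. ] depth z pct [62.  65.5 68. ]
org 37 c [ 627.2 -152. ] size [ 5.8 30.5] ang 83.46 mean [ 627.  -151.9   66. ] depth z pct [63.1 66.4 68.8]
divA 225 c [645.2 -68.9] size [150.5  39.9] ang 1.96 mean [672.  -67.2  38. ] depth z pct [-3.   1.9 40.5]
case 491 c [627.9  22.8] size [76.2 53.5] 0.57 med [629.   22.5  28.8]
block 533 c [ 438.8 -133.7] size [46.2 62.6] 85.73 med [ 439.2 -133.1   30.1]
foot 1362 c [618.4 270.2] size [137.3  90.5] 15.67 med [604.3 259.3  11.9]
sock 210 c [612.7 265.3] size [41.  40.9] 11.43 med [606.9 257.5  33.7]
coltop 126 c [613.1 266.3] size [18.7 19.5] 12.74 med [612.1 262.5 164.3]
rest ears 365 c [424.7 157.8] size [129.   70.4] 86.39 med [423.1 109.6  29.4]
jar 317 c [778.7  30.1] size [43.7 45.1] 65.33 med [778.5  30.   69.8]
mug 271 c [ 474.  -459.6] size [77.  79.8] 7.71 med [ 476.7 -464.3   89. ]
top stuff 147 c [ 632.3 -109.7] size [94.3 35.9] 82.88 med [ 632.5 -146.1   65.6]
```

```bash
python3 -m handwheel '[{"hand":-0.2,"dx":2.7,"dy":-3.75,"dz":0,"wx":0,"wy":0,"wz":0.0138},{"hand":-0.2,"dx":2.7,"dy":-3.75,"dz":0,"wx":0,"wy":0,"wz":0.0138},{"hand":-0.2,"dx":2.7,"dy":-3.75,"dz":0,"wx":0,"wy":0,"wz":0.0138},{"hand":-0.2,"dx":2.7,"dy":-3.75,"dz":0,"wx":0,"wy":0,"wz":0.0138},{"hand":-0.2,"dx":2.7,"dy":-3.75,"dz":0,"wx":0,"wy":0,"wz":0.0138},{"hand":-0.2,"dx":2.7,"dy":-3.75,"dz":0,"wx":0,"wy":0,"wz":0.0138},{"hand":-0.2,"dx":2.7,"dy":-3.75,"dz":0,"wx":0,"wy":0,"wz":0.0138},{"hand":-0.2,"dx":2.7,"dy":-3.75,"dz":0,"wx":0,"wy":0,"wz":0.0138},{"hand":-0.2,"dx":2.7,"dy":-3.75,"dz":0,"wx":0,"wy":0,"wz":0.0138}]'
cat > log.py <<'E'
from h import *
s=bot.read_state(); open("fk.txt","a").write(" ".join(f"{x:.6f}" for x in list(s["joint_positions"])+list(s["position"])+list(s["tcp_rot"].ravel()))+"\n")
print("t",round(s["time_s"],2),"q",np.round(s["joint_positions"],1),"p",np.round(s["position"]*1000,1),"yaw",round(np.degrees(np.arctan2(s["tcp_rot"][1,1],s["tcp_rot"][0,1])),2),"z",np.round(s["tcp_rot"][:,2],3),"F",np.round(s["force"],1),"op",round(s["opening"]*87,1))
E
python3 log.py
```

```text
time_s: 1.05
position: [0.3975, 0.2666, 0.2225]
tcp_rot: [[-0.992, 0.124, -0.0], [0.124, 0.992, 0.0], [0.0, 0.0, -1.0]]
force: [0.6, 1.1, 0.5]
opening: 0.41
t 1.05 q [ 20.4  19.  102.5   0.   58.5 -62.5] p [397.5 266.6 222.5] yaw 82.9 z [-0.  0. -1.] F [0.6 1.1 0.5] op 35.7
```

```bash
python3 -m handwheel '[{"hand":-0.2,"dx":2.7,"dy":-3.75,"dz":0,"wx":0,"wy":0,"wz":0},{"hand":-0.2,"dx":2.7,"dy":-3.75,"dz":0,"wx":0,"wy":0,"wz":0},{"hand":-0.2,"dx":2.7,"dy":-3.75,"dz":0,"wx":0,"wy":0,"wz":0},{"hand":-0.2,"dx":2.7,"dy":-3.75,"dz":0,"wx":0,"wy":0,"wz":0},{"hand":-0.2,"dx":2.7,"dy":-3.75,"dz":0,"wx":0,"wy":0,"wz":0},{"hand":-0.2,"dx":2.7,"dy":-3.75,"dz":0,"wx":0,"wy":0,"wz":0},{"hand":-0.2,"dx":2.7,"dy":-3.75,"dz":0,"wx":0,"wy":0,"wz":0},{"hand":-0.2,"dx":2.7,"dy":-3.75,"dz":0,"wx":0,"wy":0,"wz":0},{"hand":-0.2,"dx":2.4,"dy":-3.6,"dz":0,"wx":0,"wy":0,"wz":0}]'
python3 log.py
python3 - <<'E'
from h import *
cap("wrist","w1"); v=V("w1"); v.crop(0,0,560,420,1.4,"w1b")
E
```

```text
time_s: 1.95
position: [0.6378, -0.0696, 0.2222]
tcp_rot: [[-0.992, 0.125, -0.0], [0.125, 0.992, 0.0], [0.0, 0.0, -1.0]]
force: [0.5, 0.3, 0.7]
opening: 0.401
t 1.95 q [-16.2  31.6  79.6   0.   68.9 -99. ] p [637.8 -69.6 222.2] yaw 82.83 z [-0.  0. -1.] F [0.5 0.3 0.7] op 34.9
```

View pics/w1b.png

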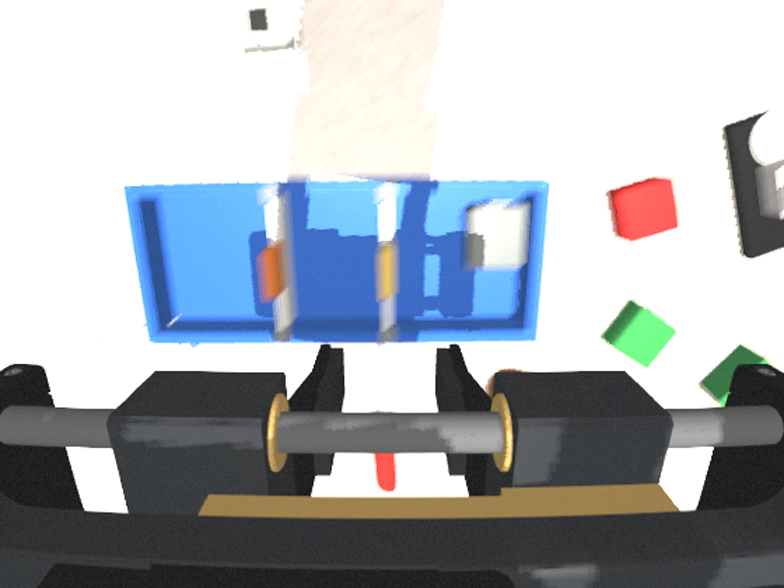

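Run:
```python
from h import *
v=V("w1"); f=1/1.4
A=lambda l,z: np.round(v.atz(np.array(l,float)*f,z)*1000,1)
print("tray outer corners z40\n",A([(127,186),(548,182),(150,342),(536,342)],.04))
print("case corners z29\n",A([(473,204),(528,203),(527,264),(485,268)],.029))
print("yel tab top",A([(387,245),(387,297)],.066),"org",A([(259,248),(269,302)],.066))
P=v.cloud()
hsv=cv2.cvtColor(v.im,cv2.COLOR_BGR2HSV); H,S=hsv[...,0],hsv[...,1]
m=(H>100)&(H<130)&(S>120); m[:120]=0; m[250:]=0; m[:,400:]=0
mm=m&(abs(P[...,2]-.04)<.006); Q=P[mm][:,:2]*1000; r=cv2.minAreaRect(Q.astype(np.float32)); print("rim",len(Q),r)
x0,y0,x1,y1=[int(a*f) for a in(466,200,532,272)]
k=np.zeros(m.shape,bool);k[y0:y1,x0:x1]=1; k&=(P[...,2]>.02)&(P[...,2]<.036)&~m; Q=P[k]*1000; print("case",len(Q),cv2.minAreaRect(Q[:,:2].astype(np.float32)),np.median(Q,0))
```

```text
tray outer corners z40
 [[ 556.  -255.5   40. ]
 [ 593.1   53.6   40. ]
 [ 680.6 -272.3   40. ]
 [ 719.2   40.5   40. ]]
case corners z29
 [[604.2  -0.7  29. ]
 [608.4  41.3  29. ]
 [656.3  38.5  29. ]
 [655.5   5.1  29. ]]
yel tab top [[620.1 -68.4  66. ]
 [657.8 -73.2  66. ]] org [[ 610.8 -157.7   66. ]
 [ 651.  -158.6   66. ]]
rim 5779 ((636.1625366210938, -109.46559143066406), (315.5323791503906, 127.21692657470703), 83.23040008544922)
case 1853 ((629.0549926757812, 19.60771369934082), (44.47565841674805, 51.960296630859375), 84.1263198852539) [628.40972893  18.73776028  28.9019344 ]
```

```bash
python3 -m handwheel '[{"hand":-0.2,"dx":0,"dy":0,"dz":-4.5,"wx":0,"wy":0,"wz":0},{"hand":-0.2,"dx":0,"dy":0,"dz":-4.5,"wx":0,"wy":0,"wz":0},{"hand":-0.2,"dx":0,"dy":0,"dz":-4.5,"wx":0,"wy":0,"wz":0},{"hand":-0.2,"dx":0,"dy":0,"dz":-3,"wx":0,"wy":0,"wz":0},{"hand":-0.2,"dx":0,"dy":0,"dz":-1.4,"wx":0,"wy":0,"wz":0},{"hand":-1,"dx":0,"dy":0,"dz":0,"wx":0,"wy":0,"wz":0},{"hand":-1,"dx":0,"dy":0,"dz":0,"wx":0,"wy":0,"wz":0},{"hand":-1,"dx":0,"dy":0,"dz":0,"wx":0,"wy":0,"wz":0},{"hand":-1,"dx":0,"dy":0,"dz":0,"wx":0,"wy":0,"wz":0},{"hand":-1,"dx":0,"dy":0,"dz":0,"wx":0,"wy":0,"wz":0}]'; python3 log.py
```

```text
time_s: 3.0
position: [0.6382, -0.068, 0.0455]
tcp_rot: [[-0.992, 0.124, 0.004], [0.124, 0.992, -0.001], [-0.004, -0.0, -1.0]]
force: [-0.4, 1.0, 4.6]
opening: 0.111
t 3.0 q [-16.   44.4  86.8   0.   48.6 -98.9] p [638.2 -68.   45.5] yaw 82.89 z [ 0.004 -0.001 -1.   ] F [-0.4  1.   4.6] op 9.6
```

```bash
python3 -m handwheel '[{"hand":-1,"dx":0.06,"dy":0.48,"dz":0,"wx":0,"wy":0,"wz":0},{"hand":-1,"dx":0.12,"dy":0.95,"dz":0,"wx":0,"wy":0,"wz":0},{"hand":-1,"dx":0.12,"dy":1.0,"dz":0,"wx":0,"wy":0,"wz":0},{"hand":-1,"dx":0.12,"dy":1.0,"dz":0,"wx":0,"wy":0,"wz":0},{"hand":-1,"dx":0.12,"dy":0.95,"dz":0,"wx":0,"wy":0,"wz":0},{"hand":-1,"dx":0.05,"dy":0.4,"dz":0,"wx":0,"wy":0,"wz":0},{"hand":-1,"dx":0,"dy":0,"dz":0,"wx":0,"wy":0,"wz":0},{"hand":-1,"dx":0,"dy":0,"dz":0,"wx":0,"wy":0,"wz":0}]'; python3 log.py
```

```text
time_s: 3.8
position: [0.6439, -0.0199, 0.0455]
tcp_rot: [[-0.992, 0.124, 0.003], [0.124, 0.992, -0.001], [-0.003, -0.0, -1.0]]
force: [-0.2, -0.1, 6.9]
opening: 0.112
t 3.8 q [-11.7  44.5  86.4  -0.   48.9 -94.6] p [643.9 -19.9  45.5] yaw 82.9 z [ 0.003 -0.001 -1.   ] F [-0.2 -0.1  6.9] op 9.8
```

```bash
python3 -m handwheel '[{"hand":-0.2,"dx":0,"dy":0,"dz":0,"wx":0,"wy":0,"wz":0},{"hand":-0.2,"dx":0,"dy":0,"dz":0,"wx":0,"wy":0,"wz":0},{"hand":-0.2,"dx":0,"dy":0,"dz":4.2,"wx":0,"wy":0,"wz":0},{"hand":-0.2,"dx":0,"dy":0,"dz":1,"wx":0,"wy":0,"wz":0},{"hand":-0.2,"dx":-0.41,"dy":-3.29,"dz":0,"wx":0,"wy":0,"wz":0},{"hand":-0.2,"dx":-0.41,"dy":-3.29,"dz":0,"wx":0,"wy":0,"wz":0},{"hand":-0.2,"dx":-0.41,"dy":-3.29,"dz":0,"wx":0,"wy":0,"wz":0},{"hand":-0.2,"dx":-0.41,"dy":-3.29,"dz":0,"wx":0,"wy":0,"wz":0},{"hand":-0.2,"dx":0,"dy":0,"dz":0,"wx":0,"wy":0,"wz":0}]'; python3 log.py
python3 - <<'E'
from h import *
cap("wrist","w2"); v=V("w2"); v.crop(0,0,560,420,1.4,"w2b",1)
E
```

```text
time_s: 4.7
position: [0.6263, -0.1562, 0.0954]
tcp_rot: [[-0.992, 0.129, 0.001], [0.129, 0.992, -0.002], [-0.001, -0.002, -1.0]]
force: [-0.0, -0.3, 0.6]
opening: 0.4
t 4.7 q [-2.390e+01  4.060e+01  8.490e+01 -1.000e-01  5.450e+01 -1.064e+02] p [ 626.3 -156.2   95.4] yaw 82.6 z [ 0.001 -0.002 -1.   ] F [-0.  -0.3  0.6] op 34.8
```

View pics/w2b.png

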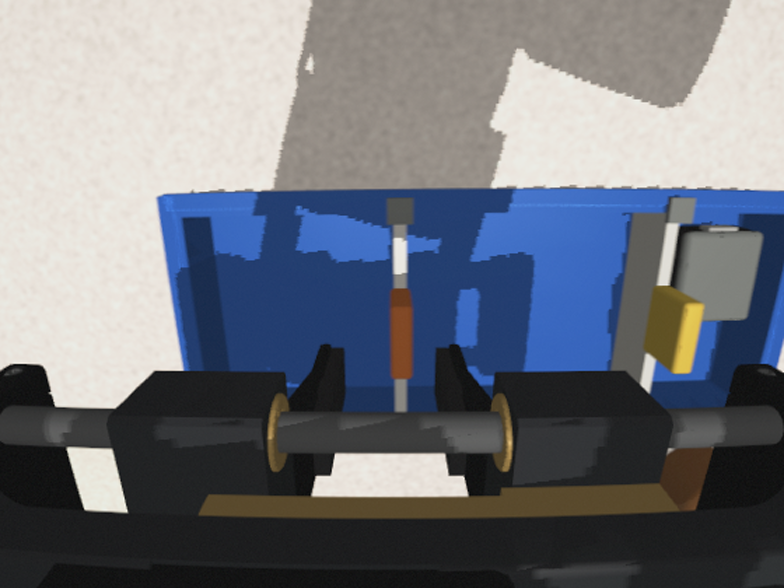

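```bash
python3 -m handwheel '[{"hand":-0.2,"dx":0,"dy":0,"dz":-3.6,"wx":0,"wy":0,"wz":0},{"hand":-0.2,"dx":0,"dy":0,"dz":-1.4,"wx":0,"wy":0,"wz":0},{"hand":-1,"dx":0,"dy":0,"dz":0,"wx":0,"wy":0,"wz":0},{"hand":-1,"dx":0,"dy":0,"dz":0,"wx":0,"wy":0,"wz":0},{"hand":-1,"dx":0,"dy":0,"dz":0,"wx":0,"wy":0,"wz":0},{"hand":-1,"dx":0,"dy":0,"dz":0,"wx":0,"wy":0,"wz":0}]'; python3 log.py
```

```text
time_s: 5.35
position: [0.6273, -0.1515, 0.0468]
tcp_rot: [[-0.992, 0.124, 0.002], [0.124, 0.992, -0.001], [-0.002, -0.001, -1.0]]
force: [-0.7, -0.2, -0.2]
opening: 0.126
t 5.35 q [ -23.5   44.5   86.1    0.    49.3 -106.4] p [ 627.3 -151.5   46.8] yaw 82.89 z [ 0.002 -0.001 -1.   ] F [-0.7 -0.2 -0.2] op 11.0
```

```bash
python3 -m handwheel '[{"hand":-1,"dx":0,"dy":0,"dz":0,"wx":0,"wy":0,"wz":0},{"hand":-1,"dx":-0.07,"dy":-0.5,"dz":0,"wx":0,"wy":0,"wz":0},{"hand":-1,"dx":-0.12,"dy":-1,"dz":0,"wx":0,"wy":0,"wz":0},{"hand":-1,"dx":-0.12,"dy":-1,"dz":0,"wx":0,"wy":0,"wz":0},{"hand":-1,"dx":-0.12,"dy":-1,"dz":0,"wx":0,"wy":0,"wz":0},{"hand":-1,"dx":-0.09,"dy":-0.77,"dz":0,"wx":0,"wy":0,"wz":0},{"hand":-1,"dx":0,"dy":0,"dz":0,"wx":0,"wy":0,"wz":0},{"hand":-1,"dx":0,"dy":0,"dz":0,"wx":0,"wy":0,"wz":0}]'; python3 log.py
python3 -m handwheel '[{"hand":0,"dx":0,"dy":0,"dz":0,"wx":0,"wy":0,"wz":0},{"hand":0,"dx":0,"dy":0,"dz":0,"wx":0,"wy":0,"wz":0},{"hand":0.85,"dx":0,"dy":0,"dz":4.2,"wx":0,"wy":0,"wz":0},{"hand":0.85,"dx":0,"dy":0,"dz":4,"wx":0,"wy":0,"wz":0}]'; python3 log.py
```

```text
time_s: 6.15
position: [0.6219, -0.1968, 0.0468]
tcp_rot: [[-0.992, 0.124, 0.002], [0.124, 0.992, -0.003], [-0.003, -0.003, -1.0]]
force: [0.4, -0.9, 5.2]
opening: 0.111
t 6.15 q [-2.730e+01  4.480e+01  8.510e+01 -1.000e-01  4.990e+01 -1.101e+02] p [ 621.9 -196.8   46.8] yaw 82.85 z [ 0.002 -0.003 -1.   ] F [ 0.4 -0.9  5.2] op 9.6
time_s: 6.55
position: [0.6193, -0.1939, 0.1261]
tcp_rot: [[-0.992, 0.125, -0.005], [0.125, 0.992, 0.002], [0.006, 0.002, -1.0]]
force: [1.1, 0.2, 0.7]
opening: 0.391
t 6.55 q [ -27.2   38.6   82.9   -0.    58.8 -110.1] p [ 619.3 -193.9  126.1] yaw 82.83 z [-0.005  0.002 -1.   ] F [1.1 0.2 0.7] op 34.0
```

```bash
python3 -m handwheel '[{"hand":1,"dx":-1.6,"dy":0.54,"dz":0,"wx":0,"wy":0,"wz":-0.138},{"hand":1,"dx":-1.65,"dy":0.55,"dz":0,"wx":0,"wy":0,"wz":-0.138},{"hand":1,"dx":-1.65,"dy":0.55,"dz":0,"wx":0,"wy":0,"wz":-0.138},{"hand":1,"dx":-1.65,"dy":0.55,"dz":0,"wx":0,"wy":0,"wz":-0.138},{"hand":1,"dx":-1.65,"dy":0.55,"dz":0,"wx":0,"wy":0,"wz":-0.138},{"hand":1,"dx":-1.65,"dy":0.55,"dz":0,"wx":0,"wy":0,"wz":-0.138},{"hand":1,"dx":-1.65,"dy":0.55,"dz":0,"wx":0,"wy":0,"wz":-0.138},{"hand":1,"dx":-1.65,"dy":0.55,"dz":0,"wx":0,"wy":0,"wz":-0.138},{"hand":1,"dx":-1.65,"dy":0.55,"dz":0,"wx":0,"wy":0,"wz":-0.138},{"hand":1,"dx":-1.65,"dy":0.55,"dz":0,"wx":0,"wy":0,"wz":-0.138}]' >/dev/null
python3 -m handwheel '[{"hand":1,"dx":-1.65,"dy":0.55,"dz":0,"wx":0,"wy":0,"wz":-0.138},{"hand":1,"dx":0,"dy":0,"dz":0,"wx":0,"wy":0,"wz":0},{"hand":1,"dx":0,"dy":0,"dz":0,"wx":0,"wy":0,"wz":0}]' >/dev/null
python3 log.py
python3 - <<'E'
from h import *
cap("wrist","w3"); v=V("w3"); v.crop(0,0,560,420,1.4,"w3b",1)
E
```

```text
t 7.85 q [-30.9  26.9 110.6  -0.   42.5 -26.9] p [ 440.6 -134.3  127.5] yaw -3.97 z [ 0.001 -0.    -1.   ] F [ 0.4 -0.8  0.4] op 86.8
```

View pics/w3b.png

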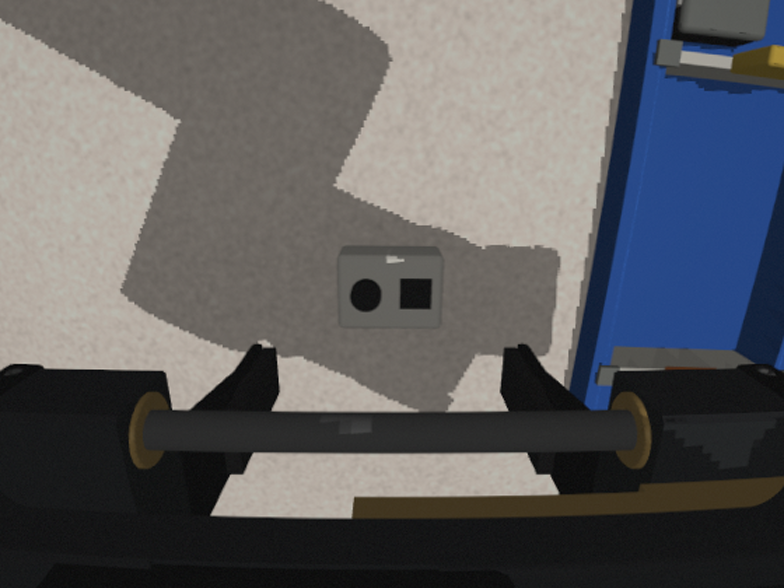

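```bash
python3 - <<'E'
from h import *
v=V("w3"); P=v.cloud(); k=np.zeros(P.shape[:2],bool); k[170:240,235:325]=1; k&=(P[...,2]>.024)&(P[...,2]<.034); Q=P[k]*1000
print(len(Q),cv2.minAreaRect(Q[:,:2].astype(np.float32)))
E
cat fk.txt | wc -l
```

```text
3615 ((439.92950439453125, -133.2422637939453), (46.54362106323242, 62.158966064453125), 85.5455093383789)
9
```

```bash
python3 -m handwheel '[{"hand":1,"dx":0,"dy":0,"dz":-4.2,"wx":0,"wy":0,"wz":0},{"hand":1,"dx":0,"dy":0,"dz":-4.2,"wx":0,"wy":0,"wz":0},{"hand":1,"dx":0,"dy":0,"dz":-2.5,"wx":0,"wy":0,"wz":0},{"hand":1,"dx":0,"dy":0,"dz":-1.2,"wx":0,"wy":0,"wz":0},{"hand":-1,"dx":0,"dy":0,"dz":0,"wx":0,"wy":0,"wz":0},{"hand":-1,"dx":0,"dy":0,"dz":0,"wx":0,"wy":0,"wz":0},{"hand":-1,"dx":0,"dy":0,"dz":0,"wx":0,"wy":0,"wz":0},{"hand":-1,"dx":0,"dy":0,"dz":0,"wx":0,"wy":0,"wz":0}]' ; python3 log.py
```

```text
time_s: 8.7
position: [0.441, -0.1343, 0.0077]
tcp_rot: [[0.071, 0.997, 0.002], [0.997, -0.071, -0.001], [-0.001, 0.002, -1.0]]
force: [-1.4, 0.5, 1.3]
opening: 0.724
t 8.7 q [-30.9  41.2 114.2  -0.   24.5 -26.8] p [ 441.  -134.3    7.7] yaw -4.1 z [ 0.002 -0.001 -1.   ] F [-1.4  0.5  1.3] op 63.0
```

```bash
python3 -m handwheel '[{"hand":-1,"dx":0,"dy":0,"dz":1.5,"wx":0,"wy":0,"wz":0},{"hand":-1,"dx":0,"dy":0,"dz":4,"wx":0,"wy":0,"wz":0},{"hand":-1,"dx":0,"dy":0,"dz":4.5,"wx":0,"wy":0,"wz":0},{"hand":-1,"dx":2,"dy":-1.07,"dz":1,"wx":0,"wy":0,"wz":-0.01},{"hand":-1,"dx":3.5,"dy":-1.9,"dz":0,"wx":0,"wy":0,"wz":-0.01},{"hand":-1,"dx":3.5,"dy":-1.9,"dz":0,"wx":0,"wy":0,"wz":-0.01},{"hand":-1,"dx":3.5,"dy":-1.9,"dz":0,"wx":0,"wy":0,"wz":-0.01},{"hand":-1,"dx":3.3,"dy":-1.7,"dz":0,"wx":0,"wy":0,"wz":-0.01},{"hand":-1,"dx":2,"dy":-1,"dz":0,"wx":0,"wy":0,"wz":0},{"hand":-1,"dx":0,"dy":0,"dz":0,"wx":0,"wy":0,"wz":0}]' >/dev/null
python3 -m handwheel '[{"hand":-1,"dx":0,"dy":0,"dz":0,"wx":0,"wy":0,"wz":0}]' >/dev/null; python3 log.py
python3 - <<'E'
from h import *
cap("wrist","w4"); v=V("w4"); v.crop(0,0,560,420,1.4,"w4b",1)
E
```

```text
t 9.8 q [-30.   39.8  82.   -0.   58.2 -23. ] p [ 617.1 -228.   116.5] yaw -6.97 z [-0.002  0.001 -1.   ] F [-1.1 -1.  -2.2] op 61.7
```

View pics/w4b.png

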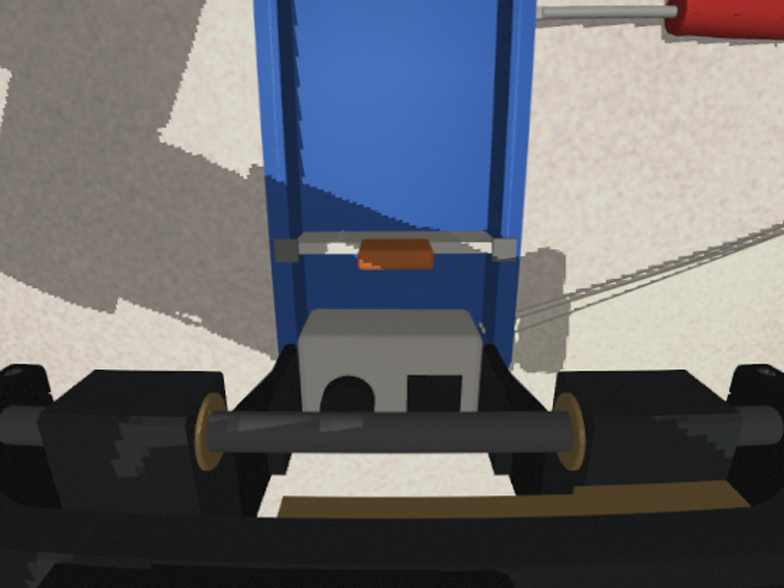

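```bash
python3 -m handwheel '[{"hand":-1,"dx":0.2,"dy":0,"dz":-3.5,"wx":0,"wy":0,"wz":0},{"hand":-1,"dx":0,"dy":0,"dz":-3.5,"wx":0,"wy":0,"wz":0},{"hand":-1,"dx":0,"dy":0,"dz":-2,"wx":0,"wy":0,"wz":0},{"hand":-1,"dx":0,"dy":0,"dz":-0.8,"wx":0,"wy":0,"wz":0},{"hand":-1,"dx":0,"dy":0,"dz":-0.4,"wx":0,"wy":0,"wz":0},{"hand":-1,"dx":0,"dy":0,"dz":0,"wx":0,"wy":0,"wz":0},{"hand":-1,"dx":0,"dy":0,"dz":0,"wx":0,"wy":0,"wz":0}]'; python3 log.py
```

```text
time_s: 10.55
position: [0.6209, -0.2289, 0.016]
tcp_rot: [[0.121, 0.993, 0.002], [0.993, -0.121, -0.001], [-0.001, 0.002, -1.0]]
force: [-0.2, 0.1, 0.1]
opening: 0.708
t 10.55 q [-29.9  47.9  84.    0.   47.9 -22.9] p [ 620.9 -228.9   16. ] yaw -6.98 z [ 0.002 -0.001 -1.   ] F [-0.2  0.1  0.1] op 61.6
```

Still about 4 mm above the floor; lower slightly more and release.

```bash
python3 -m handwheel '[{"hand":-1,"dx":0,"dy":0,"dz":-0.35,"wx":0,"wy":0,"wz":0},{"hand":-1,"dx":0,"dy":0,"dz":0,"wx":0,"wy":0,"wz":0},{"hand":0.58,"dx":0,"dy":0,"dz":0,"wx":0,"wy":0,"wz":0},{"hand":0.58,"dx":0,"dy":0,"dz":0,"wx":0,"wy":0,"wz":0},{"hand":0.58,"dx":0,"dy":0,"dz":0,"wx":0,"wy":0,"wz":0},{"hand":0.58,"dx":0,"dy":0,"dz":2,"wx":0,"wy":0,"wz":0},{"hand":0.58,"dx":0,"dy":0,"dz":4.5,"wx":0,"wy":0,"wz":0},{"hand":0.58,"dx":0,"dy":0,"dz":4.5,"wx":0,"wy":0,"wz":0},{"hand":0.58,"dx":-2.5,"dy":3.5,"dz":2,"wx":0,"wy":0,"wz":0},{"hand":0.58,"dx":-2.5,"dy":3.5,"dz":2,"wx":0,"wy":0,"wz":0}]'; python3 log.py
python3 - <<'E'
from h import *
cap("wrist","w5"); v=V("w5"); v.crop(0,0,560,420,1.4,"w5b",1)
cap("side","s5"); v=V("s5"); v.crop(180,140,380,310,3.5,"s5b",2)
E
```

```text
time_s: 11.55
position: [0.5706, -0.159, 0.1629]
tcp_rot: [[0.123, 0.992, 0.003], [0.992, -0.123, -0.001], [-0.001, 0.003, -1.0]]
force: [1.0, 0.3, -0.6]
opening: 0.791
t 11.55 q [-26.4  31.8  90.4   0.   57.6 -19.3] p [ 570.6 -159.   162.9] yaw -7.09 z [ 0.003 -0.001 -1.   ] F [ 1.   0.3 -0.6] op 68.8
```

View pics/s5b.png

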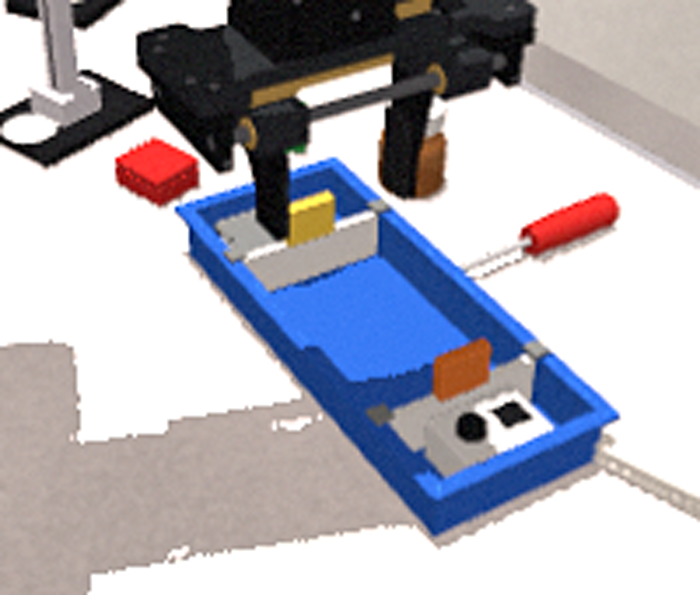

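```bash
cat > fit.py <<'E'
import numpy as np
from scipy.optimize import least_squares
D=np.loadtxt("fk.txt"); q=np.radians(D[:,:6]); p=D[:,6:9]
def f(x):
    a1,d1,a2,d4,e,L,b=x
    t1=q[:,1]; t2=t1+q[:,2]; t3=t2+q[:,4]
    r=a1+a2*np.sin(t1)+d4*np.sin(t2)+e*np.cos(t2)+L*np.sin(t3); z=d1+a2*np.cos(t1)+d4*np.cos(t2)-e*np.sin(t2)+L*np.cos(t3)
    X=r*np.cos(q[:,0])-b*np.sin(q[:,0]); Y=r*np.sin(q[:,0])+b*np.cos(q[:,0])
    return (np.c_[X,Y,z]-p)
o=least_squares(lambda x:np.r_[f(x).ravel(),0.01*(x-[0,.3,.4,.4,0,.3,.11])],[0,.3,.4,.4,0,.3,.11]); print(np.round(o.x,4),np.abs(f(o.x)).max())
E
python3 fit.py
```

```text
[0.     0.2819 0.5879 0.3917 0.1141 0.3131 0.1109] 0.0003449794432938691
```

View pics/w5b.png

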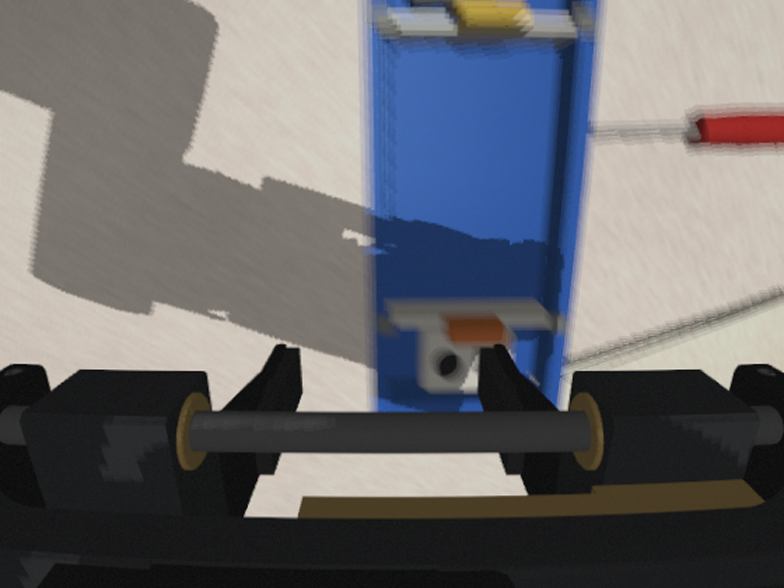

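```bash
python3 -m handwheel '[{"hand":0.2,"dx":0.86,"dy":4.27,"dz":0.8,"wx":0,"wy":0,"wz":0.047},{"hand":0.2,"dx":0.86,"dy":4.27,"dz":0.8,"wx":0,"wy":0,"wz":0.047},{"hand":0.2,"dx":0.86,"dy":4.27,"dz":0.8,"wx":0,"wy":0,"wz":0.047},{"hand":0.2,"dx":0.86,"dy":4.27,"dz":0.8,"wx":0,"wy":0,"wz":0.047},{"hand":0.2,"dx":0.86,"dy":4.27,"dz":0.8,"wx":0,"wy":0,"wz":0.047},{"hand":0.2,"dx":0.86,"dy":4.27,"dz":0.8,"wx":0,"wy":0,"wz":0.047},{"hand":0.2,"dx":0.86,"dy":4.27,"dz":0.8,"wx":0,"wy":0,"wz":0.047},{"hand":0.2,"dx":0,"dy":0,"dz":0,"wx":0.12,"wy":0.0255,"wz":0},{"hand":0.2,"dx":0,"dy":0,"dz":0,"wx":0.12,"wy":0.0255,"wz":0},{"hand":0.2,"dx":0,"dy":0,"dz":0,"wx":0,"wy":0,"wz":0}]'; python3 log.py
python3 - <<'E'
from h import *
cap("wrist","w6"); v=V("w6"); v.crop(0,0,560,420,1.4,"w6b",1)
E
```

```text
time_s: 12.65
position: [0.6314, 0.138, 0.2158]
tcp_rot: [[-0.197, 0.979, -0.051], [0.95, 0.203, 0.237], [0.242, -0.001, -0.97]]
force: [0.7, -0.4, 0.1]
opening: 0.602
t 12.65 q [ -4.   33.2  79.2  14.2  72.2 -20.6] p [631.4 138.  215.8] yaw 11.71 z [-0.051  0.237 -0.97 ] F [ 0.7 -0.4  0.1] op 52.4
```

View pics/w6b.png

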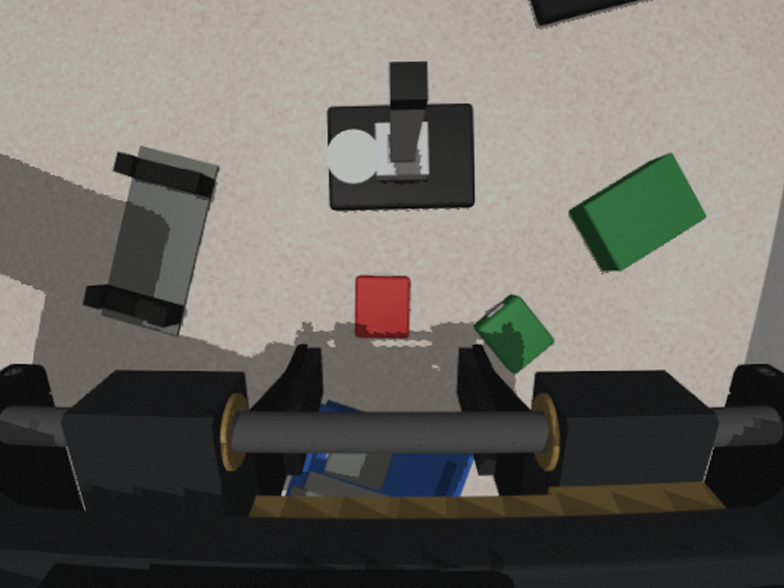

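```bash
python3 -m handwheel '[{"hand":0.2,"dx":0,"dy":0,"dz":0,"wx":0.132,"wy":0.0275,"wz":0},{"hand":0.2,"dx":0,"dy":0,"dz":0,"wx":0.132,"wy":0.0275,"wz":0},{"hand":0.2,"dx":0,"dy":0,"dz":0,"wx":0.132,"wy":0.0275,"wz":0},{"hand":0.2,"dx":0,"dy":0,"dz":0,"wx":0.132,"wy":0.0275,"wz":0},{"hand":0.2,"dx":0,"dy":0,"dz":0,"wx":0,"wy":0,"wz":0},{"hand":0.2,"dx":0,"dy":0,"dz":0,"wx":0,"wy":0,"wz":0}]'; python3 log.py
python3 - <<'E'
from h import *
cap("wrist","w7"); v=V("w7"); v.crop(0,0,560,420,1.4,"w7b",1)
P=v.cloud()
k=np.zeros(P.shape[:2],bool); k[:300]=1
for lo,hi,n in((158,172,"coltop"),(60,150,"col"),(30,37,"sock")):
    m=k&(P[...,2]*1000>lo)&(P[...,2]*1000<hi)&(np.hypot(P[...,0]-.613,P[...,1]-.266)<.04); Q=P[m]*1000
    if len(Q)>5: print(n,len(Q),cv2.minAreaRect(Q[:,:2].astype(np.float32)),Q.mean(0))
E
```

```text
time_s: 13.3
position: [0.6301, 0.1401, 0.2163]
tcp_rot: [[-0.144, 0.979, -0.146], [0.695, 0.205, 0.69], [0.705, -0.002, -0.709]]
force: [-0.0, 0.4, 0.6]
opening: 0.602
t 13.3 q [-15.4  40.4  78.4  38.8  86.6 -38.6] p [630.1 140.1 216.3] yaw 11.84 z [-0.146  0.69  -0.709] F [-0.   0.4  0.6] op 52.4
coltop 498 ((613.794677734375, 267.39404296875), (18.534631729125977, 19.623592376708984), 12.095254898071289) [613.73529468 265.28933133 165.19243954]
col 901 ((614.35546875, 259.15277099609375), (7.77509880065918, 19.71648406982422), 82.62950897216797) [615.23997661 259.24127037 110.17084249]
sock 687 ((613.9095458984375, 267.53179931640625), (39.70969772338867, 41.27035140991211), 12.36312198638916) [614.43436665 262.5384448   33.81930024]
```

View pics/w7b.png

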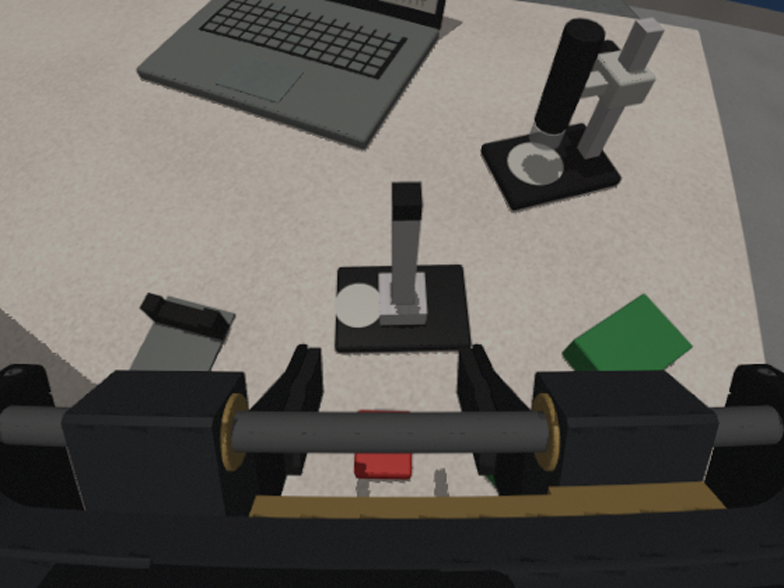

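Run:
```python
from h import *
s=bot.read_state(); c,R,t=cal("wrist"); o=-R.T@t; print("cam in tool", s["tcp_rot"].T@(o-s["position"]), "axis",s["tcp_rot"].T@R[2])
print(s["tcp_rot"].T@(np.array([.6135,.2668,.166])-[.6108,.2797,.0867]))
```

```text
cam in tool [ 0.08302862 -0.00049619 -0.16168633] axis [-2.98405909e-01 -5.26596989e-04  9.54438912e-01]
[ 4.65315923e-02 -1.78768509e-05 -6.55515110e-02]
```

```bash
python3 -m handwheel '[{"hand":0.2,"dx":0,"dy":0,"dz":-4,"wx":0,"wy":0,"wz":0},{"hand":0.2,"dx":0,"dy":0,"dz":-4.2,"wx":0,"wy":0,"wz":0},{"hand":0.2,"dx":0,"dy":0,"dz":-4,"wx":0,"wy":0,"wz":0},{"hand":0.2,"dx":-0.4,"dy":3,"dz":0,"wx":0,"wy":0,"wz":0},{"hand":0.2,"dx":-0.5,"dy":3.5,"dz":0,"wx":0,"wy":0,"wz":0},{"hand":0.2,"dx":-0.5,"dy":3.5,"dz":0,"wx":0,"wy":0,"wz":0},{"hand":0.2,"dx":-0.4,"dy":2.7,"dz":0,"wx":0,"wy":0,"wz":0},{"hand":0.2,"dx":-0.13,"dy":1.2,"dz":0,"wx":0,"wy":0,"wz":0},{"hand":0.2,"dx":0,"dy":0,"dz":0,"wx":0,"wy":0,"wz":0},{"hand":0.2,"dx":0,"dy":0,"dz":0,"wx":0,"wy":0,"wz":0}]'; python3 log.py
python3 - <<'E'
from h import *
cap("wrist","w8"); v=V("w8"); v.crop(0,0,560,420,1.4,"w8b",1)
cap("side","s8"); v=V("s8"); v.crop(100,60,300,210,4,"s8b",2)
E
```

```text
time_s: 14.35
position: [0.6115, 0.2793, 0.0957]
tcp_rot: [[-0.148, 0.978, -0.144], [0.693, 0.207, 0.69], [0.705, 0.002, -0.709]]
force: [0.7, -0.7, -0.5]
opening: 0.602
t 14.35 q [ -3.7  48.6  84.4  46.4  69.8 -41.6] p [611.5 279.3  95.7] yaw 11.93 z [-0.144  0.69  -0.709] F [ 0.7 -0.7 -0.5] op 52.3
```

View pics/w8b.png

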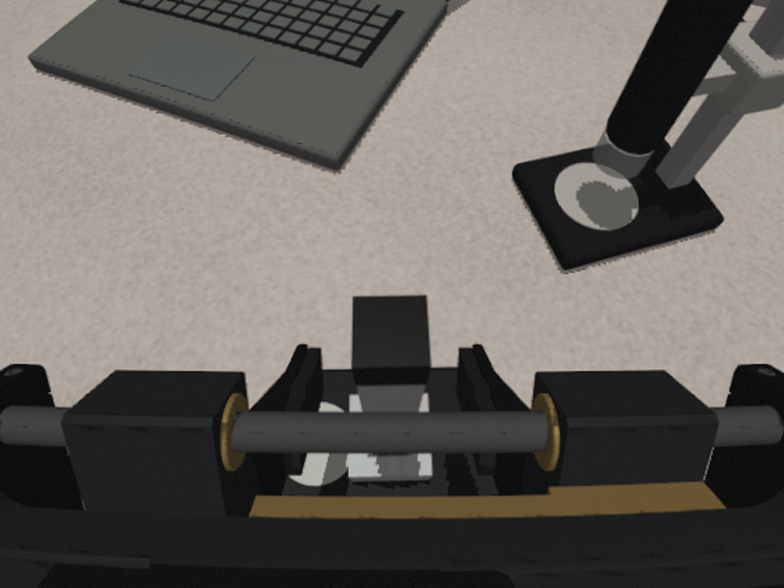

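View pics/s8b.png

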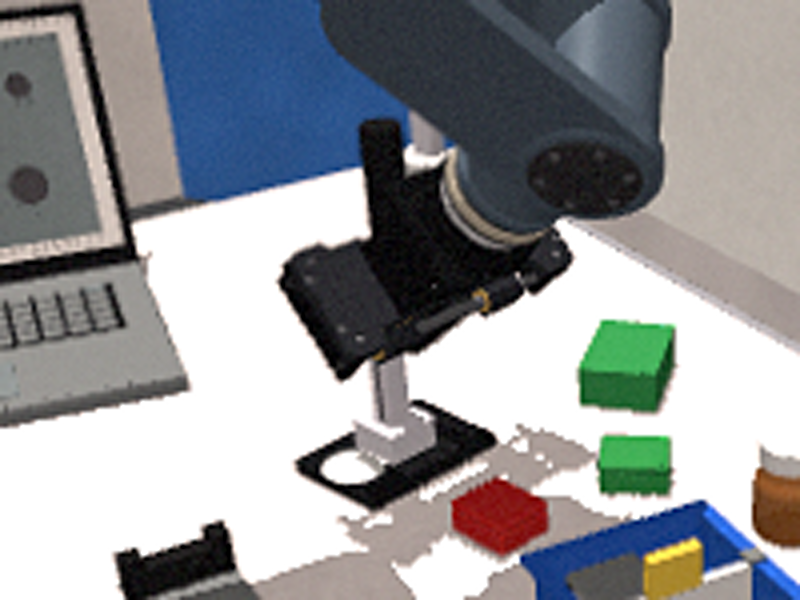

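Centred; close and lift 12 cm.

```bash
python3 -m handwheel '[{"hand":-1,"dx":0,"dy":0,"dz":0,"wx":0,"wy":0,"wz":0},{"hand":-1,"dx":0,"dy":0,"dz":0,"wx":0,"wy":0,"wz":0},{"hand":-1,"dx":0,"dy":0,"dz":0,"wx":0,"wy":0,"wz":0},{"hand":-1,"dx":0,"dy":0,"dz":0,"wx":0,"wy":0,"wz":0},{"hand":-1,"dx":0,"dy":0,"dz":0,"wx":0,"wy":0,"wz":0},{"hand":-1,"dx":0,"dy":0,"dz":0,"wx":0,"wy":0,"wz":0}]'; python3 log.py
```

```text
time_s: 15.05
position: [0.6111, 0.2793, 0.095]
tcp_rot: [[-0.146, 0.979, -0.145], [0.693, 0.206, 0.691], [0.707, 0.0, -0.708]]
force: [-0.1, -0.9, -0.2]
opening: 0.199
t 15.05 q [ -3.8  48.7  84.4  46.5  69.8 -41.6] p [611.1 279.3  95. ] yaw 11.87 z [-0.145  0.691 -0.708] F [-0.1 -0.9 -0.2] op 17.3
```

```bash
python3 -m handwheel '[{"hand":-1,"dx":0,"dy":0,"dz":0.8,"wx":0,"wy":0,"wz":0},{"hand":-1,"dx":0,"dy":0,"dz":1.5,"wx":0,"wy":0,"wz":0},{"hand":-1,"dx":0,"dy":0,"dz":3,"wx":0,"wy":0,"wz":0},{"hand":-1,"dx":0,"dy":0,"dz":4,"wx":0,"wy":0,"wz":0},{"hand":-1,"dx":0,"dy":0,"dz":4,"wx":0,"wy":0,"wz":0},{"hand":-1,"dx":0,"dy":0,"dz":0.5,"wx":0,"wy":0,"wz":0},{"hand":-1,"dx":0,"dy":0,"dz":0,"wx":0,"wy":0,"wz":0}]'; python3 log.py;  python3 - <<'E'
from h import *
cap("side","s9"); v=V("s9"); v.crop(100,40,300,190,4,"s9b",2)
E
```

```text
time_s: 15.75
position: [0.6114, 0.2793, 0.2353]
tcp_rot: [[-0.149, 0.978, -0.142], [0.693, 0.206, 0.691], [0.705, 0.004, -0.709]]
force: [0.6, 0.1, -2.9]
opening: 0.207
t 15.75 q [ -3.8  37.7  80.9  43.7  80.  -31.1] p [611.4 279.3 235.3] yaw 11.91 z [-0.142  0.691 -0.709] F [ 0.6  0.1 -2.9] op 18.0
```

View pics/s9b.png

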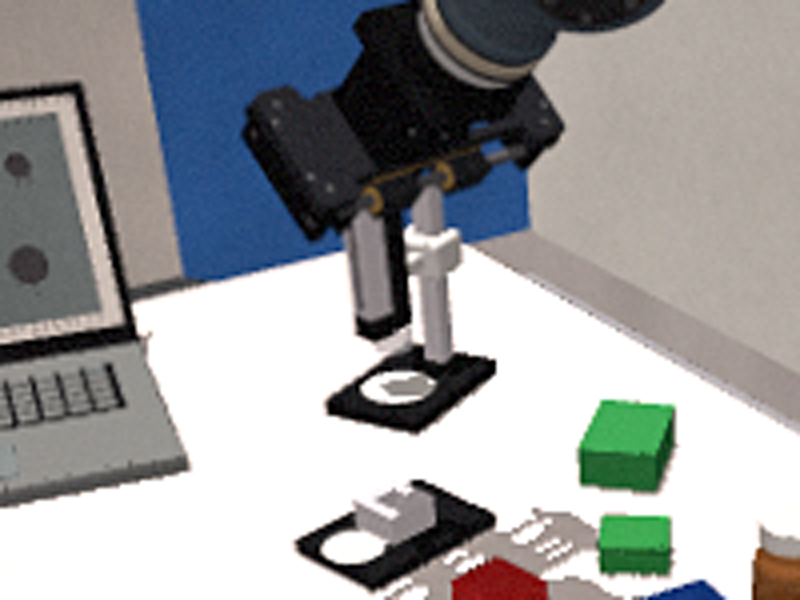

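```bash
python3 -m handwheel '[{"hand":-1,"dx":-0.8,"dy":-0.4,"dz":0,"wx":-0.05,"wy":-0.011,"wz":0},{"hand":-1,"dx":-1.3,"dy":-0.7,"dz":0,"wx":-0.11,"wy":-0.0231,"wz":0},{"hand":-1,"dx":-1.3,"dy":-0.7,"dz":0,"wx":-0.11,"wy":-0.0231,"wz":0},{"hand":-1,"dx":-1.3,"dy":-0.7,"dz":0,"wx":-0.11,"wy":-0.0231,"wz":0},{"hand":-1,"dx":-1.3,"dy":-0.7,"dz":0,"wx":-0.11,"wy":-0.0231,"wz":0},{"hand":-1,"dx":-1.3,"dy":-0.7,"dz":0,"wx":-0.11,"wy":-0.0231,"wz":0},{"hand":-1,"dx":-1.3,"dy":-0.7,"dz":0,"wx":-0.11,"wy":-0.0231,"wz":0},{"hand":-1,"dx":-1.3,"dy":-0.7,"dz":0,"wx":-0.11,"wy":-0.0231,"wz":0},{"hand":-1,"dx":0,"dy":0,"dz":0,"wx":0,"wy":0,"wz":0}]'; python3 log.py
```

```text
time_s: 16.7
position: [0.5077, 0.2279, 0.2309]
tcp_rot: [[-0.211, 0.978, 0.004], [0.976, 0.211, -0.053], [-0.053, -0.007, -0.999]]
force: [-0.1, 0.7, -1.6]
opening: 0.202
t 16.7 q [14.4 24.8 90.7 -3.3 65.   3.6] p [507.7 227.9 230.9] yaw 12.16 z [ 0.004 -0.053 -0.999] F [-0.1  0.7 -1.6] op 17.6
```

```bash
python3 -m handwheel '[{"hand":-1,"dx":-0.8,"dy":-0.6,"dz":0,"wx":0,"wy":0,"wz":-0.09},{"hand":-1,"dx":-0.8,"dy":-0.6,"dz":0,"wx":0,"wy":0,"wz":-0.09},{"hand":-1,"dx":-0.8,"dy":-0.6,"dz":0,"wx":0,"wy":0,"wz":-0.095},{"hand":-1,"dx":-0.8,"dy":-0.6,"dz":0,"wx":-0.105,"wy":0.0066,"wz":0},{"hand":-1,"dx":-0.8,"dy":-0.6,"dz":0,"wx":-0.105,"wy":0.0066,"wz":0},{"hand":-1,"dx":-0.8,"dy":-0.6,"dz":0,"wx":-0.105,"wy":0.0066,"wz":0},{"hand":-1,"dx":-0.8,"dy":-0.7,"dz":0,"wx":-0.105,"wy":0.0066,"wz":0},{"hand":-1,"dx":-0.9,"dy":-0.7,"dz":0,"wx":-0.105,"wy":0.0066,"wz":0},{"hand":-1,"dx":-0.9,"dy":-0.8,"dz":0,"wx":-0.105,"wy":0.0066,"wz":0},{"hand":-1,"dx":-0.8,"dy":-0.8,"dz":0,"wx":-0.104,"wy":0.0066,"wz":0}]'; python3 log.py
python3 -m handwheel '[{"hand":-1,"dx":0,"dy":0,"dz":0,"wx":0,"wy":0,"wz":0},{"hand":-1,"dx":0,"dy":0,"dz":0,"wx":0,"wy":0,"wz":0}]' >/dev/null; python3 log.py
python3 - <<'E'
from h import *
cap("wrist","w10"); v=V("w10"); v.crop(0,0,560,420,1.4,"w10b",1)
cap("side","s10"); v=V("s10"); v.crop(60,60,260,260,3,"s10b",2)
E
```

```text
time_s: 17.7
position: [0.4297, 0.1602, 0.2315]
tcp_rot: [[0.047, 0.998, -0.048], [0.702, -0.067, -0.709], [-0.71, -0.001, -0.704]]
force: [-0.4, -0.6, -2.1]
opening: 0.204
t 17.7 q [ 29.3  33.   92.7 -36.7  84.6  46.9] p [429.7 160.2 231.5] yaw -3.86 z [-0.048 -0.709 -0.704] F [-0.4 -0.6 -2.1] op 17.8
t 17.9 q [ 29.2  32.9  92.7 -36.6  84.4  46.7] p [430.3 160.5 231.5] yaw -3.8 z [-0.047 -0.706 -0.706] F [ 0.3  0.1 -1.5] op 18.0
```

View pics/s10b.png

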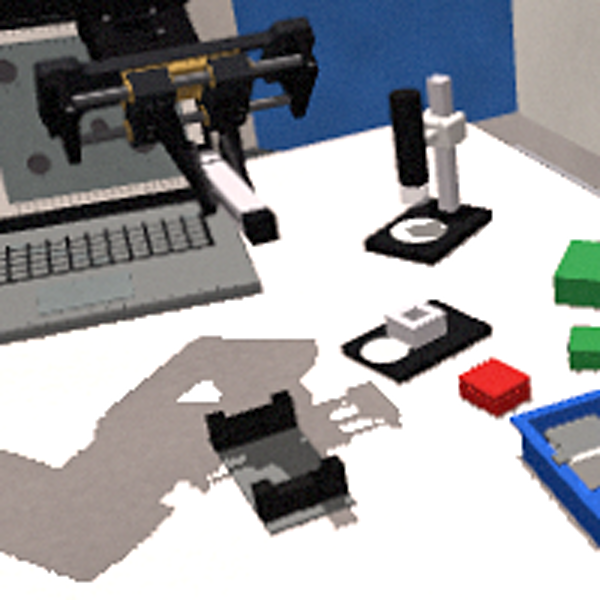

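View pics/w10b.png

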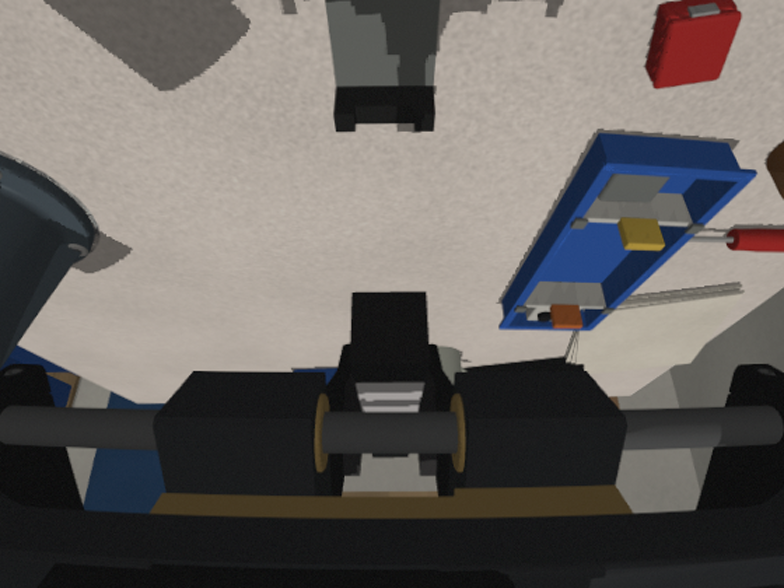

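```bash
python3 - <<'E'
from h import *
for t in("top0","w6"):
    v=V(t); P=v.cloud(); Q=P[(np.abs(P[...,0]-.425)<.07)&(np.abs(P[...,1]-.158)<.1)&(P[...,2]>.021)&(P[...,2]<.04)]*1000
    print(t,len(Q),cv2.minAreaRect(Q[:,:2].astype(np.float32)))
    Q=P[(np.abs(P[...,0]-.425)<.07)&(np.abs(P[...,1]-.158)<.1)&(P[...,2]>-.0)&(P[...,2]<.04)]*1000
E
python3 - <<'E'
from h import *
v=V("s10"); P=v.cloud(); s=bot.read_state(); g=s["position"]-.0187*s["tcp_rot"][:,2]; print("g",g)
d=P-g; m=(np.abs(d[...,0])<.025)&(d[...,1]<-.02)&(d[...,1]>-.12)&(np.abs(d[...,2])<.05); Q=P[m]; print(len(Q))
top=Q
c=top.mean(0); u,sg,vt=np.linalg.svd(top-c); print(c,vt[0],sg)
E
```

```text
top0 439 ((424.95068359375, 157.66110229492188), (128.99142456054688, 70.4853515625), 86.56526947021484)
w6 1916 ((424.7706604003906, 158.41290283203125), (126.6611099243164, 71.5142593383789), 86.82737731933594)
g [0.43166316 0.1734027  0.24607215]
289
[0.42411068 0.10640843 0.24843698] [-0.0023984  -0.99906898 -0.0430745 ] [0.4104187  0.11921234 0.08418841]
```

```bash
python3 -m handwheel '[{"hand":-1,"dx":-0.3,"dy":0.1,"dz":-3,"wx":0,"wy":0,"wz":0},{"hand":-1,"dx":-0.2,"dy":0.05,"dz":-4.5,"wx":0,"wy":0,"wz":0},{"hand":-1,"dx":0,"dy":0,"dz":-4.5,"wx":0,"wy":0,"wz":0},{"hand":-1,"dx":0,"dy":0,"dz":-3.5,"wx":0,"wy":0,"wz":0},{"hand":-1,"dx":0,"dy":0,"dz":-2.5,"wx":0,"wy":0,"wz":0},{"hand":-1,"dx":0,"dy":0,"dz":-1.5,"wx":0,"wy":0,"wz":0},{"hand":-1,"dx":0,"dy":0,"dz":-0.8,"wx":0,"wy":0,"wz":0},{"hand":-1,"dx":0,"dy":0,"dz":0,"wx":0,"wy":0,"wz":0},{"hand":-1,"dx":0,"dy":0,"dz":0,"wx":0,"wy":0,"wz":0}]' ; python3 log.py
python3 - <<'E'
from h import *
cap("wrist","w11"); v=V("w11"); v.crop(0,0,560,420,1.4,"w11b",1)
cap("side","s11"); v=V("s11"); v.crop(60,120,260,260,4,"s11b",2)
E
```

```text
time_s: 18.9
position: [0.4258, 0.1621, 0.031]
tcp_rot: [[0.05, 0.998, -0.043], [0.704, -0.066, -0.707], [-0.709, 0.005, -0.705]]
force: [-0.1, -0.3, -1.6]
opening: 0.205
t 18.9 q [ 29.7  51.5  96.8 -40.3  66.6  61.8] p [425.8 162.1  31. ] yaw -3.77 z [-0.043 -0.707 -0.705] F [-0.1 -0.3 -1.6] op 17.9
```

View pics/s11b.png

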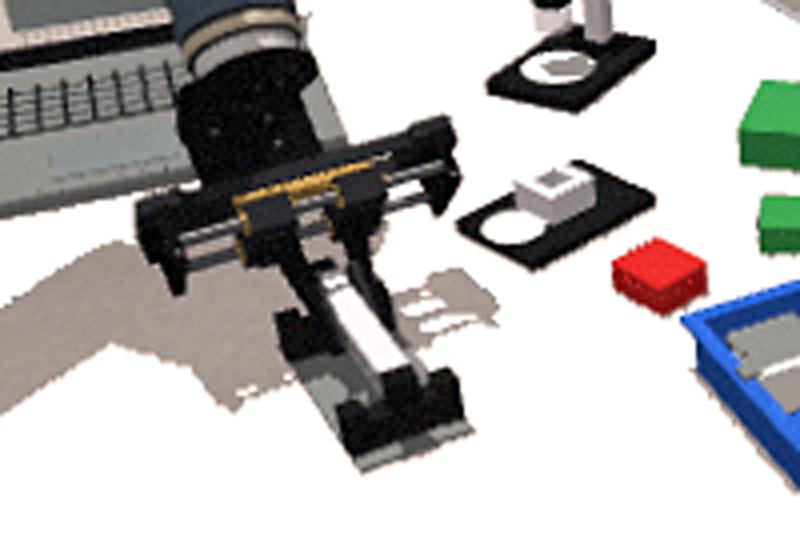

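View pics/w11b.png

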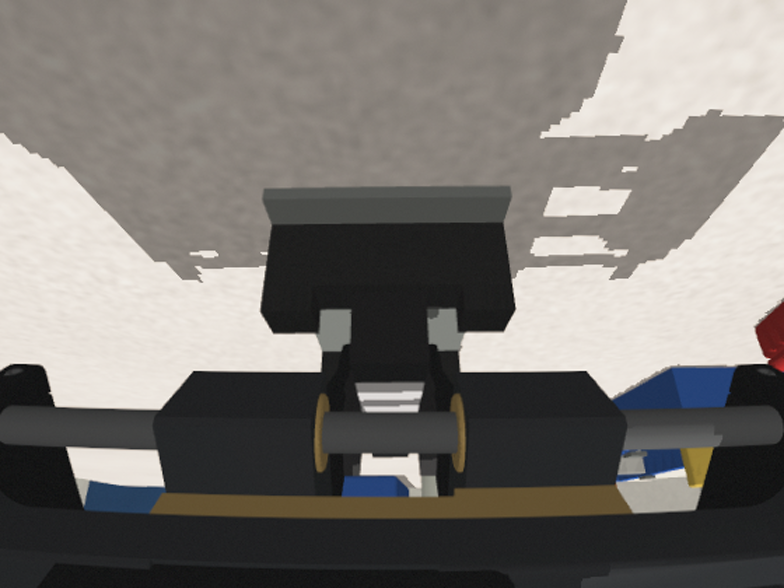

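```bash
python3 -m handwheel '[{"hand":-1,"dx":0,"dy":0,"dz":-0.4,"wx":0,"wy":0,"wz":0},{"hand":-1,"dx":0,"dy":0,"dz":-0.3,"wx":0,"wy":0,"wz":0},{"hand":-1,"dx":0,"dy":0,"dz":0,"wx":0,"wy":0,"wz":0},{"hand":-1,"dx":0,"dy":0,"dz":0,"wx":0,"wy":0,"wz":0}]' ; python3 log.py
```

```text
time_s: 19.4
position: [0.425, 0.1618, 0.023]
tcp_rot: [[0.048, 0.998, -0.044], [0.703, -0.066, -0.708], [-0.71, 0.003, -0.705]]
force: [0.3, 0.9, -2.2]
opening: 0.205
t 19.4 q [ 29.7  52.4  96.8 -40.5  66.1  62.3] p [425.  161.8  23. ] yaw -3.76 z [-0.044 -0.708 -0.705] F [ 0.3  0.9 -2.2] op 17.9
```

```bash
python3 -m handwheel '[{"hand":-1,"dx":0,"dy":0,"dz":-0.15,"wx":0,"wy":0,"wz":0},{"hand":-1,"dx":0,"dy":0,"dz":0,"wx":0,"wy":0,"wz":0}]' ; python3 log.py
python3 -m handwheel '[{"hand":0.0,"dx":0,"dy":0,"dz":0,"wx":0,"wy":0,"wz":0},{"hand":0.0,"dx":0,"dy":0,"dz":0,"wx":0,"wy":0,"wz":0},{"hand":0.0,"dx":0,"dy":0,"dz":0,"wx":0,"wy":0,"wz":0},{"hand":0.0,"dx":0,"dy":0,"dz":0,"wx":0,"wy":0,"wz":0},{"hand":0.0,"dx":0,"dy":0,"dz":0,"wx":0,"wy":0,"wz":0},{"hand":0.0,"dx":0,"dy":0,"dz":0,"wx":0,"wy":0,"wz":0}]' >/dev/null; python3 log.py
python3 - <<'E'
from h import *
cap("side","s12"); v=V("s12"); v.crop(60,120,260,260,4,"s12b",2)
E
```

```text
time_s: 19.6
position: [0.4252, 0.1618, 0.0218]
tcp_rot: [[0.049, 0.998, -0.044], [0.703, -0.066, -0.708], [-0.71, 0.003, -0.704]]
force: [-0.4, -0.2, 0.9]
opening: 0.202
t 19.6 q [ 29.7  52.5  96.8 -40.5  66.   62.4] p [425.2 161.8  21.8] yaw -3.76 z [-0.044 -0.708 -0.704] F [-0.4 -0.2  0.9] op 17.6
t 20.2 q [ 29.7  52.5  96.8 -40.5  66.   62.4] p [425.1 161.8  21.5] yaw -3.76 z [-0.044 -0.708 -0.705] F [0.1 0.1 0.1] op 43.0
```

View pics/s12b.png

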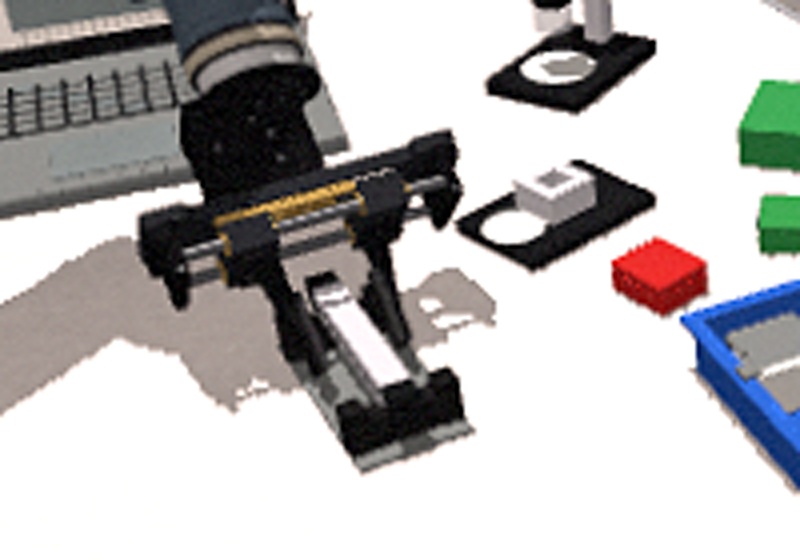

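```bash
python3 -m handwheel '[{"hand":0,"dx":0.1,"dy":1.5,"dz":1.5,"wx":0,"wy":0,"wz":0},{"hand":0,"dx":0.15,"dy":2.5,"dz":2.5,"wx":0,"wy":0,"wz":0},{"hand":0,"dx":0.15,"dy":2.5,"dz":2.5,"wx":0,"wy":0,"wz":0},{"hand":0,"dx":0,"dy":0,"dz":4,"wx":0,"wy":0,"wz":0},{"hand":0,"dx":0,"dy":-1,"dz":2,"wx":0.13,"wy":-0.0082,"wz":0},{"hand":0,"dx":0,"dy":-1,"dz":0,"wx":0.13,"wy":-0.0082,"wz":0},{"hand":0,"dx":0,"dy":-1,"dz":0,"wx":0.13,"wy":-0.0082,"wz":0},{"hand":0,"dx":0,"dy":-1.5,"dz":0,"wx":0.13,"wy":-0.0082,"wz":0},{"hand":0,"dx":-0.2,"dy":-1.3,"dz":0,"wx":0.13,"wy":-0.0082,"wz":0},{"hand":0,"dx":-0.2,"dy":-1,"dz":0,"wx":0.131,"wy":-0.0082,"wz":0}]'>/dev/null
python3 -m handwheel '[{"hand":0,"dx":0,"dy":0,"dz":0,"wx":0,"wy":0,"wz":0},{"hand":0,"dx":0,"dy":0,"dz":0,"wx":0,"wy":0,"wz":0}]'>/dev/null; python3 log.py
python3 - <<'E'
from h import *
cap("wrist","w13"); v=V("w13"); v.crop(0,0,560,420,1.4,"w13b",1)
P=v.cloud(); 
m=(np.hypot(P[...,0]-.425,P[...,1]-.158)<.1)&(np.abs(P[...,0]-.425)<.022)&(P[...,2]>.038)&(P[...,2]<.05); m[290:]=0
Q=P[m]*1000; print(len(Q),cv2.minAreaRect(Q[:,:2].astype(np.float32)),np.median(Q,0)); 
A=np.c_[Q,np.ones(len(Q))]; print(np.linalg.lstsq(A[:,[0,1,3]],A[:,2],rcond=None)[0])
E
```

```text
t 21.45 q [  6.5  24.5 110.4  -0.6  45.2  10.9] p [425.1 157.8 146.8] yaw -4.04 z [-0.    -0.007 -1.   ] F [ 1.   1.3 -0.3] op 43.2
3713 ((424.52105712890625, 158.85592651367188), (150.90122985839844, 18.11605453491211), 86.45712280273438) [424.82152787 168.84270119  43.11815225]
[ 2.33617963e-04 -5.12262432e-04  4.31081248e+01]
```

View pics/w13b.png

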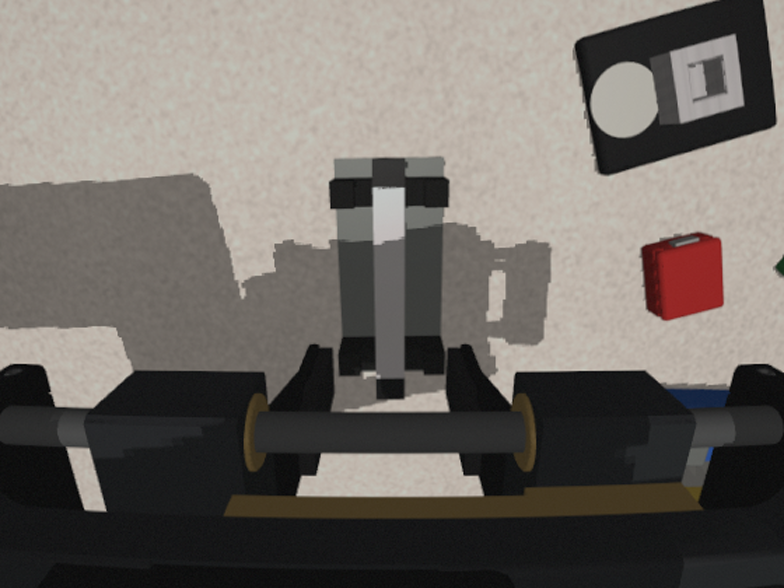

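```bash
python3 -m handwheel '[{"hand":0,"dx":-0.05,"dy":0.1,"dz":-4,"wx":0,"wy":0,"wz":0},{"hand":0,"dx":0,"dy":0,"dz":-4,"wx":0,"wy":0,"wz":0},{"hand":0,"dx":0,"dy":0,"dz":-2.5,"wx":0,"wy":0,"wz":0},{"hand":0,"dx":0,"dy":0,"dz":-1.5,"wx":0,"wy":0,"wz":0},{"hand":0,"dx":0,"dy":0,"dz":0,"wx":0,"wy":0,"wz":0},{"hand":0,"dx":0,"dy":0,"dz":0,"wx":0,"wy":0,"wz":0}]'; python3 log.py
```

```text
time_s: 22.1
position: [0.4244, 0.1612, 0.0262]
tcp_rot: [[0.064, 0.998, -0.001], [0.998, -0.064, -0.007], [-0.007, -0.0, -1.0]]
force: [-0.2, 0.1, 0.6]
opening: 0.504
t 22.1 q [  6.9  38.7 114.7  -0.8  26.7  11.3] p [424.4 161.2  26.2] yaw -3.68 z [-0.001 -0.007 -1.   ] F [-0.2  0.1  0.6] op 43.9
```

```bash
python3 -m handwheel '[{"hand":-1,"dx":0,"dy":0,"dz":0,"wx":0,"wy":0,"wz":0},{"hand":-1,"dx":0,"dy":0,"dz":0,"wx":0,"wy":0,"wz":0},{"hand":-1,"dx":0,"dy":0,"dz":0,"wx":0,"wy":0,"wz":0},{"hand":-1,"dx":0,"dy":0,"dz":0,"wx":0,"wy":0,"wz":0},{"hand":-1,"dx":0,"dy":0,"dz":0,"wx":0,"wy":0,"wz":0},{"hand":-1,"dx":0,"dy":0,"dz":1,"wx":0,"wy":0,"wz":0},{"hand":-1,"dx":0,"dy":0,"dz":4,"wx":0,"wy":0,"wz":0},{"hand":-1,"dx":0,"dy":0,"dz":4.5,"wx":0,"wy":0,"wz":0},{"hand":-1,"dx":0,"dy":0,"dz":1.5,"wx":0,"wy":0,"wz":0}]'; python3 log.py
python3 -m handwheel '[{"hand":-1,"dx":1.2,"dy":-1.5,"dz":0,"wx":0,"wy":0,"wz":0},{"hand":-1,"dx":2.3,"dy":-2.97,"dz":0,"wx":0,"wy":0,"wz":-0.01},{"hand":-1,"dx":2.3,"dy":-2.97,"dz":0,"wx":0,"wy":0,"wz":-0.01},{"hand":-1,"dx":2.3,"dy":-2.97,"dz":0,"wx":0,"wy":0,"wz":-0.01},{"hand":-1,"dx":2.3,"dy":-2.97,"dz":0,"wx":0,"wy":0,"wz":-0.01},{"hand":-1,"dx":2.3,"dy":-2.97,"dz":0,"wx":0,"wy":0,"wz":-0.01},{"hand":-1,"dx":2.3,"dy":-2.97,"dz":0,"wx":0,"wy":0,"wz":-0.01},{"hand":-1,"dx":2.3,"dy":-2.97,"dz":0,"wx":0,"wy":0,"wz":0},{"hand":-1,"dx":2.3,"dy":-2.97,"dz":0,"wx":0,"wy":0,"wz":0},{"hand":-1,"dx":1.4,"dy":-1.5,"dz":0,"wx":0,"wy":0,"wz":0}]'
python3 -m handwheel '[{"hand":-1,"dx":0,"dy":0,"dz":0,"wx":0,"wy":0,"wz":0},{"hand":-1,"dx":0,"dy":0,"dz":0,"wx":0,"wy":0,"wz":0}]'>/dev/null; python3 log.py
python3 - <<'E'
from h import *
cap("wrist","w14"); v=V("w14"); v.crop(0,0,560,420,1.4,"w14b",1)
cap("side","s14"); v=V("s14"); v.crop(180,140,380,310,3.5,"s14b",2)
E
```

```text
time_s: 23.0
position: [0.4261, 0.16, 0.1402]
tcp_rot: [[0.067, 0.998, 0.006], [0.998, -0.067, -0.005], [-0.005, 0.006, -1.0]]
force: [0.7, 0.1, -1.6]
opening: 0.208
t 23.0 q [  6.7  25.1 110.8  -0.5  43.8  10.9] p [426.1 160.  140.2] yaw -3.85 z [ 0.006 -0.005 -1.   ] F [ 0.7  0.1 -1.6] op 18.1
time_s: 24.0
position: [0.6359, -0.1108, 0.1368]
tcp_rot: [[0.129, 0.992, 0.001], [0.992, -0.129, -0.007], [-0.007, 0.002, -1.0]]
force: [-0.5, 0.7, -1.9]
opening: 0.203
t 24.2 q [-19.4  37.4  83.7  -0.4  59.  -11.9] p [ 633.2 -107.5  136.1] yaw -7.34 z [-0.003 -0.005 -1.   ] F [-0.2  1.3 -2. ] op 17.7
```

View pics/w14b.png

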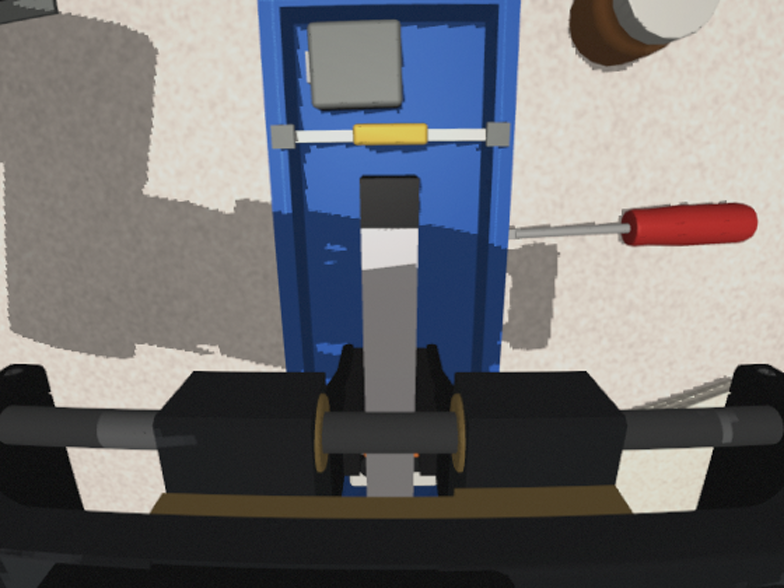

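View pics/s14b.png

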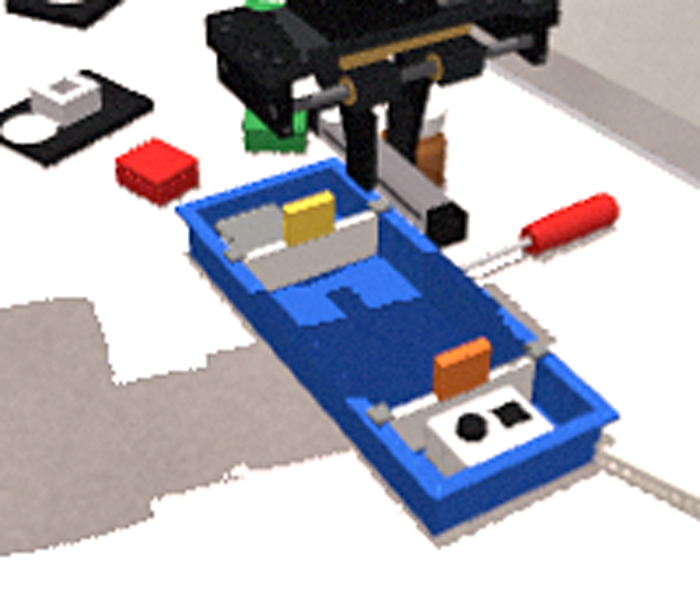

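Run:
```python
from h import *
v=V("w14"); P=v.cloud()*1000
e=np.array([np.cos(np.radians(83.1)),np.sin(np.radians(83.1))]); f=np.array([e[1],-e[0]]); c=np.array([634.5,-107.8])
def loc(m): Q=P[m]; return (Q[:,:2]-c)@e,(Q[:,:2]-c)@f,Q[:,2]
k=np.zeros(P.shape[:2],bool); k[100:250,240:320]=1
y,x,z=loc(k&(P[...,2]>115)&(P[...,2]<150)); print("col end y",np.percentile(y,99),"x",np.percentile(x,[2,98]),"z",np.median(z))
hsv=cv2.cvtColor(v.im,cv2.COLOR_BGR2HSV); k=(hsv[...,0]>20)&(hsv[...,0]<32)&(hsv[...,1]>130)&(P[...,2]>55)&(P[...,2]<75); k[200:]=0
y,x,z=loc(k); print("tabA y",np.percentile(y,[2,50,98]),"x",np.percentile(x,[2,98]))
```

```text
col end y 74.36408728619249 x [-18.79948601  15.46709199] z 139.88642677473092
tabA y [84.80295548 89.26133901 93.53729081] x [-17.79505632  15.01614048]
```

```bash
python3 -m handwheel '[{"hand":-1,"dx":0,"dy":0,"dz":-3,"wx":0,"wy":0,"wz":0},{"hand":-1,"dx":0,"dy":0,"dz":-3.5,"wx":0,"wy":0,"wz":0},{"hand":-1,"dx":0,"dy":0,"dz":-3,"wx":0,"wy":0,"wz":0},{"hand":-1,"dx":0,"dy":0,"dz":-2,"wx":0,"wy":0,"wz":0},{"hand":-1,"dx":0,"dy":0,"dz":-0.8,"wx":0,"wy":0,"wz":0},{"hand":-1,"dx":0,"dy":0,"dz":0,"wx":0,"wy":0,"wz":0},{"hand":-1,"dx":0,"dy":0,"dz":0,"wx":0,"wy":0,"wz":0}]'; python3 log.py
```

```text
time_s: 25.0
position: [0.6351, -0.1075, 0.0146]
tcp_rot: [[0.126, 0.992, 0.001], [0.992, -0.126, -0.007], [-0.006, 0.002, -1.0]]
force: [1.0, 0.2, -0.9]
opening: 0.202
t 25.0 q [-19.4  47.2  86.8  -0.5  45.9 -11.8] p [ 635.1 -107.5   14.6] yaw -7.25 z [ 0.001 -0.007 -1.   ] F [ 1.   0.2 -0.9] op 17.6
```

```bash
python3 -m handwheel '[{"hand":-1,"dx":0,"dy":0,"dz":-0.5,"wx":0,"wy":0,"wz":0},{"hand":-1,"dx":0,"dy":0,"dz":-0.35,"wx":0,"wy":0,"wz":0},{"hand":-1,"dx":0,"dy":0,"dz":0,"wx":0,"wy":0,"wz":0}]'; python3 log.py
```

```text
time_s: 25.3
position: [0.6354, -0.108, 0.0061]
tcp_rot: [[0.127, 0.992, 0.002], [0.992, -0.127, -0.007], [-0.007, 0.002, -1.0]]
force: [-0.1, 1.0, 1.6]
opening: 0.202
t 25.3 q [-19.4  47.9  86.9  -0.5  45.  -11.8] p [ 635.4 -108.     6.1] yaw -7.29 z [ 0.002 -0.007 -1.   ] F [-0.1  1.   1.6] op 17.6
```

Touching the floor (force sign changed). Release, rise and check.

```bash
python3 -m handwheel '[{"hand":-0.3,"dx":0,"dy":0,"dz":0,"wx":0,"wy":0,"wz":0},{"hand":-0.3,"dx":0,"dy":0,"dz":0,"wx":0,"wy":0,"wz":0},{"hand":-0.3,"dx":0,"dy":0,"dz":0,"wx":0,"wy":0,"wz":0},{"hand":-0.3,"dx":0,"dy":0,"dz":2,"wx":0,"wy":0,"wz":0},{"hand":-0.3,"dx":0,"dy":0,"dz":4.5,"wx":0,"wy":0,"wz":0},{"hand":-0.3,"dx":0,"dy":0,"dz":4.5,"wx":0,"wy":0,"wz":0},{"hand":-0.3,"dx":-2.5,"dy":0,"dz":3.5,"wx":0,"wy":0,"wz":0},{"hand":-0.3,"dx":-4.5,"dy":0,"dz":1,"wx":0,"wy":0,"wz":0},{"hand":-0.3,"dx":-4.5,"dy":0,"dz":1,"wx":0,"wy":0,"wz":0},{"hand":-0.3,"dx":-4.5,"dy":0,"dz":0,"wx":0,"wy":0,"wz":0}]'>/dev/null
python3 -m handwheel '[{"hand":-0.3,"dx":-4,"dy":0,"dz":0,"wx":0,"wy":0,"wz":0},{"hand":-0.3,"dx":0,"dy":0,"dz":0,"wx":0,"wy":0,"wz":0},{"hand":-0.3,"dx":0,"dy":0,"dz":0,"wx":0,"wy":0,"wz":0}]'>/dev/null; python3 log.py
python3 - <<'E'
from h import *
cap("top","t15"); v=V("t15"); v.crop(180,80,380,240,4,"t15b",2)
cap("side","s15"); v=V("s15"); v.crop(180,140,380,310,3.5,"s15b",2)
for t in("top0","t15"):
    v=V(t); P=v.cloud()*1000
    e=np.array([np.cos(np.radians(83.1)),np.sin(np.radians(83.1))]); f=np.array([e[1],-e[0]]); c=np.array([634.5,-107.8])
    y=(P[...,:2]-c)@e; x=(P[...,:2]-c)@f; z=P[...,2]; hsv=cv2.cvtColor(v.im,cv2.COLOR_BGR2HSV); nb=~((hsv[...,0]>100)&(hsv[...,0]<130)&(hsv[...,1]>120))
    for n,m in(("mid",nb&(abs(y)<82)&(abs(x)<50)&(z>12)&(z<32)),("block",nb&(y<-95)&(y>-150)&(abs(x)<50)&(z>25)&(z<46)),("case",nb&(y>97)&(abs(x)<53)&(z>18)&(z<36)),("tabA",(abs(y-88)<15)&(abs(x)<25)&(z>58)&(z<80)),("tabB",(abs(y+90)<15)&(abs(x)<25)&(z>58)&(z<80))):
        if m.sum()<5: print(t,n,m.sum());continue
        Q=np.c_[x[m],y[m]].astype(np.float32); print(t,n,m.sum(),[np.round(a,1) for a in cv2.minAreaRect(Q)],"z",np.median(z[m]).round(1))
    for n,cc in(("jar",(778,30)),("mug",(474,-460))):
        m=(np.hypot(P[...,0]-cc[0],P[...,1]-cc[1])<50)&(z>60); print(n,np.nanmean(P[m],0).round(1))
E
```

```text
t 26.6 q [-28.1  21.5 110.1  -0.4  48.2 -20.5] p [ 434.4 -108.   170.5] yaw -7.34 z [ 0.001 -0.007 -1.   ] F [ 0.4 -0.3  0. ] op 30.7
top0 mid 16 [array([ 0. , -2.2]), array([99.6, 78.7]), np.float64(0.1)] z 21.4
top0 block 5 [array([   7.7, -148.3]), array([78.5,  0.2]), np.float64(0.1)] z 30.1
top0 case 882 [array([ -0.4, 352.5]), array([105.9, 498.1]), np.float64(0.2)] z 26.8
top0 tabA 0
top0 tabB 0
jar [778.6  29.8  69.5]
mug [ 475.1 -461.7   80.3]
t15 mid 503 [array([-0.8, -1.8]), array([149.8,  18.6]), np.float64(89.6)] z 22.1
t15 block 535 [array([   8.5, -123.2]), array([81.7, 50.8]), np.float64(0.4)] z 34.2
t15 case 901 [array([1.000e-01, 3.486e+02]), array([490.4, 106. ]), np.float64(90.0)] z 26.7
t15 tabA 74 [array([-1.6, 88.2]), array([10., 36.]), np.float64(89.6)] z 65.4
t15 tabB 75 [array([ -1.5, -89.6]), array([35.9, 10.2]), np.float64(0.2)] z 65.4
jar [778.6  29.7  69.5]
mug [ 475.1 -461.4   80.2]
```

View pics/t15b.png

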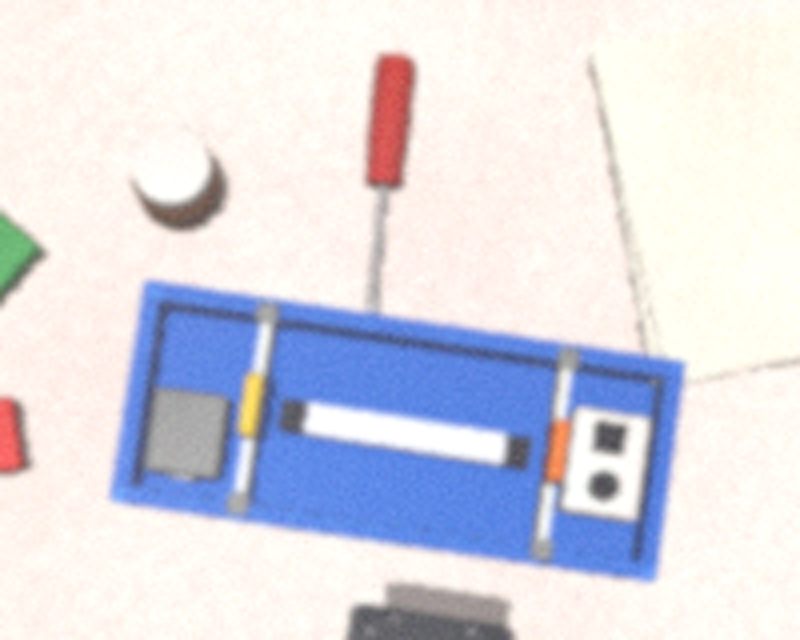

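View pics/s15b.png

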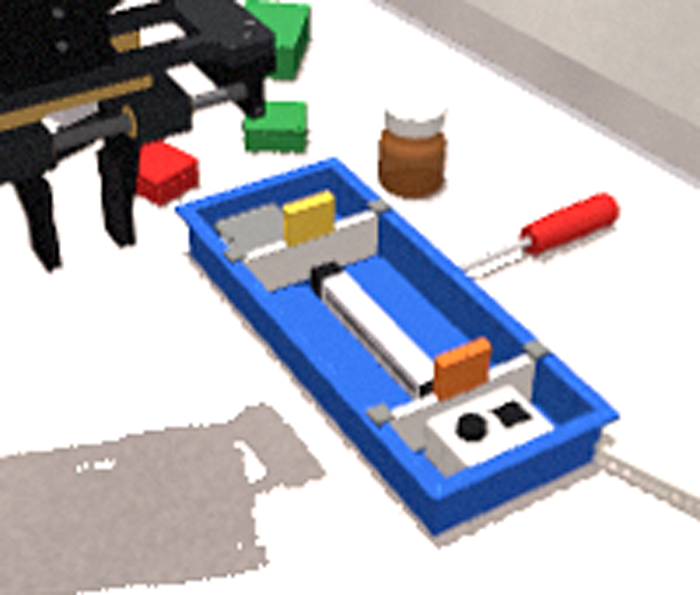

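All the checks agree: the column lies flat with its top at 22 mm, the block's top is at 34 mm, and the case and the bystanders have not moved. Handing in.

```bash
python3 -c "
from rig import hand_in
print(hand_in())"
```

```text
the job is handed in; nothing more can be done
None
```

The microscope stand is packed away and the job is handed in, at about 26.7 s of the 72 s allowed. `hand_in()` gave no verdict.

**What I did:**
- I slid the yellow divider to about +88 mm and the orange one to about −90 mm along the tray.
- I put the block, knob up, in the empty end.
- I lifted the column out of its foot with the tool tilted 45°, laid it on the rest and let go. I then took it again from above and laid it in the middle compartment.

**What the checks showed:**
- **On the rest, let go:** the column was level, with its centre within about 1 mm of the rest's centre and its top 43 mm above the table.
- **Column in the tray:** it lies flat with its top at 22 mm, within 1° of the tray's length. It has about 8 mm clear of the yellow divider and about 10 mm clear of the orange one.
- **Block:** it lies between the orange divider and the end wall with its top at 34 mm, so it is on the floor.
- **Bystanders:** the jar and mug readings were unchanged to within 0.3 mm. The screwdriver looked unmoved in the pictures, but I did not measure it.
- **Robot:** the gripper was clear of everything at the end.

**One check that failed:** my last numeric check of the lens case was spoiled because its area took in other objects. I judged the case by eye from the final pictures, where it lies in its own end, apparently undisturbed.

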